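Gauge the clamp gap with spacers and latch it

ROBOT

A 7-joint arm with a two-finger parallel gripper is mounted at the origin on a cart in front of the work surface, level with it; the furniture and walls round the work are solid. World frame = base frame: x ahead of the robot, y to its left, z up, the work surface at z = 0. Lengths are in m, angles in rad, forces in N, time in s.
With the tool pointing down it reaches from about 0.4 to 0.85 m from the base axis. Payload 10.4 kg.
Tool frame: the origin (TCP) lies between the finger pads; the fingertips stand tip_extent ahead of it and the grasp point (between the pads) lies 2 mm behind it (tip_extent is the distance from the TCP to the fingertips, in m); z points along the fingers, y is the direction in which the jaws open and shut (so a half turn about z gives the same grasp; the last joint's range is limited). The gripper opens to 87 mm and grips with 3 to 60 N. Pads are 19 mm wide; open, the fingers measure 117 mm over their backs; the gripper's body (75 mm by 190 mm) begins 51 mm behind the grasp point.
Start: joints at [1.113, 0.332, -0.065, 1.46, 0.022, 1.35, -0.088], TCP at [0.263, -0.567, 0.24] pointing down, gripper open.
Joint ranges: [-2.6, 2.6], [-0.5, 2.12], [-1.47, 1.34], [0.16, 2.42], [-1.27, 4.41], [0.06, 2.06], [-2.6, 2.6]. Speed limits (rad/s): [2.22, 2.22, 2.79, 2.79, 3.14, 3.14, 3.14].

INTERFACE

Orientations are given as a unit quaternion [x, y, z, w].
In Python, from bench import read_state, camera, camera_params, close_job, tip_extent gives the robot as it stands. The module is installed in compiled form; this text tells all that it offers.
- The arm moves only by the tool send_rows, never from a script. Its argument "steps" is a list of rows, each a list of 7 numbers: the turn, a rotation vector about the tool's x, y, z in degrees, then the shift along the tool's x, y, z in m, then the gripper's target within -1 to 1 (shut at 1, half-way at 0, fully open at -1). In form: [[ax, ay, az, x, y, z, jaw], ...]. A call has exactly 10 rows; each row shifts and turns the pose as measured when the row begins, along the tool's axes as they then stand; what a row does not reach is not made up. A row lasts 1/10 s, in which the tool goes at most 50 mm and 8.59 degrees, less where a joint would pass 70% of its speed; a pose out of reach is approached as far as the arm can. A call with a gripper value outside its range is refused whole. The fingers move at their own pace and stop on an object; "force" is the grip in N (left out, the last holds). Time passes only in rows, so rows that do not move let the fingers close, or fill a call up. It gives the time, the measured TCP pose, the force and the opening at its end, in the units of the state.
- read_state(): the state, without advancing time (a new reading comes with each control period).
- camera(name): name is "scene" or "top" or "wrist"; returns (picture, depth): 420x560x3 uint8, blue, green, red; 420x560 float32, m along the optical axis (not along the pixel's ray), 0 where there is no reading.
- camera_params(name): a dict with "camera_matrix" (3x3 intrinsics, pixels), "world_from_camera" (4x4, takes a point from camera to world coordinates). Camera axes: x right, y down, z forward; pixel columns grow to the right and rows downward; lengths in m; the calibration is good to about 2 mm. A picture is of the moment at which its call begins: read the wrist's pose just before it. camera_params takes no time and is no camera call; for the wrist camera it gives the pose at the moment of the call.
- close_job(): hands the job in, once; it reports no verdict.
The state is a dict: "time": time; "joint_positions": joint angles; "joint_vel": joint speeds; "joint_torque": joint torques, N m; "ee_pos": TCP position; "eef_rot": TCP orientation; "ft_force": force on the tool from outside, world axes, zero at the start; "torque": the same for the moment, N m; "width": finger opening in m.
Only numpy, scipy, OpenCV 4.12 (cv2) and the standard library are available. Lean on these libraries where they do the work, as an engineer would, in place of code of your own. Each camera call takes 0.05 s, during which the arm holds its last target.

TASK

Find out how wide the gap of the clamp is: try the spacers from the rack in it, one after another, until you have the one that just fits (the thickest that goes in, with hardly any play). Leave that spacer fully home in the gap, flange down on the jaws, and press the clamp's lever down until it stays down by itself, so that the clamp's foot holds the spacer tight; the other two spacers must hang upright in the rack (any slots), and the things standing around must stay where they are.

Things in the scene. Friction and masses are not known exactly. Their poses are not given: they have to be found in the camera images.
- gap (a point): clamp gap: point on the fixed jaw's face, mid-width, level with the jaw tops. Axes: z the way out of the gap, leaning 30 deg from vertical to the robot; x along the jaws (38 long), away from the robot; y across the gap. The gap is at y < 0, 29 deep, open on top; its width is unknown: 1.6 mm more than one of the three blades. Spacer home: flange on both jaw tops, tab point at z = +30 mm
- head: sloping head of the gap clamp; axes as the gap frame, origin 40 mm below the gap point. In mm from the gap point: two front stops reach x = -21, z = +8, and keep the flange from sliding down the slope; grey housing at y = -31..-81, top z = +4; lever pivot cheeks at y = 36..58, top z = +10. All of it is fixed on a grey base, 105 x 160
- lever (a joint): clamp lever, rad: 0 = sprung up, grows as its orange paddle is pressed down; at 0.28 it meets its stop and a detent holds it down. About 3 to 5 N on the paddle carries it past the detent's hump (at 0.18); it then snaps down by itself and stays
- lever_pad (a point): top centre of the orange paddle (30 x 32) at the lever's free end, its face tilted 0.28 rad while up. The lever turns about an axis along x of the gap frame, at y = +47, z = +2 mm there; the paddle is 80 mm from that axis towards +y and goes 22 mm down (along -z of the gap frame) from up to latched
- thin_grip (a point): centre of the blue tab (12 thick in y, 26 wide in x; 22 below to 18 above here) of the loose spacer with a 7 mm blade; z along it. Below: steel flange 34 x 32 (y) x 5, its underside 30 below this point; then the blade, 34 wide, 7 thick, 28 long, lower edge fully rounded. Half-turn symmetric, about 50 g. Hangs upright by its flange in one of the rack's three slots (any)
- middle_grip (a point): centre of the yellow tab (12 thick in y, 26 wide in x; 22 below to 18 above here) of the loose spacer with a 10.5 mm blade; z along it. Below: steel flange 34 x 32 (y) x 5, its underside 30 below this point; then the blade, 34 wide, 10.5 thick, 28 long, lower edge fully rounded. Half-turn symmetric, about 50 g. Hangs upright by its flange in one of the rack's three slots (any)
- thick_grip (a point): centre of the red tab (12 thick in y, 26 wide in x; 22 below to 18 above here) of the loose spacer with a 14 mm blade; z along it. Below: steel flange 34 x 32 (y) x 5, its underside 30 below this point; then the blade, 34 wide, 14 thick, 28 long, lower edge fully rounded. Half-turn symmetric, about 50 g. Hangs upright by its flange in one of the rack's three slots (any)
- foot: the clamp's brass foot, 8 dia, 14 mm below the jaw tops on the gap's x = 0: 1.5 mm behind the fixed jaw's face while the lever is up, 3.4 mm out of it (towards -y, on a spring, 3 N/mm) when the lever is latched, so it presses the spacer that just fits but cannot reach a thinner one. Origin: on its axis, in the face while up
- rack_top (a point): white spacer rack, 160 x 56 x 38 high, fixed; the point is at the centre of its top. x along the row: three slots at x = -50, 0, +50 mm, each 42 long (x), 18 wide (y) and 32 deep; a spacer in it rests with its flange on the rack's top, its tab point 30 above
- thin: the 7 mm spacer as a whole; origin at the bottom of its blade, 58 below its tab point
- middle: the 10.5 mm spacer as a whole; origin at the bottom of its blade, 58 below its tab point
- thick: the 14 mm spacer as a whole; origin at the bottom of its blade, 58 below its tab point
- beaker_100: bystander: glass beaker, 56 dia x 69 high; origin at the centre of its underside
- vial_0: bystander: small vial with a white cap, 24 dia x 52 high; origin at the centre of its underside
- vial_1: bystander: small vial with a black cap, 24 dia x 52 high; origin at the centre of its underside
- wash_bottle: bystander: white wash bottle with blue cap, 65 x 84 x 183 high; origin at the centre of its underside
- reagent_1: bystander: clear round glass bottle with stopper, 55 dia x 93 high; origin at the centre of its underside
- tape_green: bystander: roll of green tape lying flat, 70 dia x 18 high; origin at the centre of its underside
- pipette_bulb: bystander: red rubber bulb, 57 x 75 x 80 high; origin at the centre of its underside
Things that resemble listed ones, but are neither listed nor needed, are in the scene too. Leave any pink or purple look-alike of the middle alone.

How it is judged:
By the outcome, as a careful person would: the job done as asked, in the order asked, and still so for the second after the job is handed in, with the robot touching nothing.
It also fails if it takes over 72 s, if anything falls off the work surface, if the arm or the gripper's body presses on something with over 40 N, if the wrist force passes 120 N, or if a joint passes its speed limit or range.

## Working session

There is one attempt and no reset: what is moved stays moved. The work goes in short steps, Python scripts to look and compute and a tool call to move; the robot and the scene stay as the last step left them, time stands still between calls to the robot, and variables do not carry over. Pictures are saved under pics/ and viewed, and the job is handed in when it is done.

Besides the shell and the picture viewer there is one more tool, called after "Call:" by a JSON object that holds its "op" and its "data". send_rows: Moves the arm, as the interface text tells. Its arguments: {"type":"object","properties":{"steps":{"type":"array"},"force":{"type":"number"}},"required":["steps"]}

```bash
mkdir -p pics
cat > h.py <<'E'
import numpy as np, cv2
from bench import *
from scipy.spatial.transform import Rotation as R
def snap(name,fn):
    p=camera_params(name); im,d=camera(name)
    cv2.imwrite(f'pics/{fn}.png',im); np.savez(f'pics/{fn}.npz',im=im,d=d,K=p['camera_matrix'],T=p['world_from_camera'])
    return im,d,p
def cloud(fn):
    z=np.load(f'pics/{fn}.npz'); d=z['d'];K=z['K'];T=z['T']
    v,u=np.mgrid[:d.shape[0],:d.shape[1]]
    P=np.stack([(u-K[0,2])/K[0,0]*d,(v-K[1,2])/K[1,1]*d,d],-1)
    W=P@T[:3,:3].T+T[:3,3]; W[d==0]=np.nan
    return z['im'],W
E
python3 - <<'E'
from h import *
s=read_state(); print(s, tip_extent() if callable(tip_extent) else tip_extent)
snap('scene','s0');snap('top','t0')
for n in('scene','top','wrist'): print(camera_params(n))
E
```

```text
{'time': 0.0, 'joint_positions': array([ 1.11338455,  0.33286407, -0.06467293,  1.46093222,  0.02160289,
        1.34989405, -0.08849906]), 'joint_vel': array([-1.31671295e-03,  7.69497399e-04,  9.15184328e-04, -1.42556075e-03,
       -9.50247257e-04, -1.26418136e-03, -9.27204263e-05]), 'joint_torque': array([-5.83087531e-04, -6.23257041e+01,  2.40964594e-02, -3.89898634e+01,
       -6.13971404e-02,  3.97948804e-02,  8.20485388e-05]), 'ee_pos': array([ 0.26310465, -0.56652825,  0.23876307]), 'eef_rot': array([ 9.76460385e-01,  2.15695678e-01, -1.88346259e-04, -6.75394891e-04]), 'ft_force': array([-0.46038176,  0.85822323, -0.42694689]), 'torque': array([0.0303125 , 0.00267531, 0.0344974 ]), 'width': 0.08717064709122563} 0.017
{'camera_matrix': array([[384.95320666,   0.        , 276.41805654],
       [  0.        , 384.95320666, 204.05010316],
       [  0.        ,   0.        ,   1.        ]]), 'world_from_camera': array([[-0.59097788, -0.49054961,  0.64039536, -0.01686867],
       [-0.80668685,  0.36056586, -0.46823988,  0.6706562 ],
       [-0.00120982, -0.79331793, -0.60880637,  
[... 255 characters left out ...]
_from_camera': array([[ 0.0103216 , -0.98200846,  0.18855465,  0.32930404],
       [-0.99993358, -0.01110356, -0.00309129,  0.26666074],
       [ 0.0051293 , -0.18851022, -0.98205783,  1.09074833],
       [ 0.        ,  0.        ,  0.        ,  1.        ]])}
{'camera_matrix': array([[352.08522088,   0.        , 281.71063988],
       [  0.        , 352.08522088, 214.59173151],
       [  0.        ,   0.        ,   1.        ]]), 'world_from_camera': array([[ 0.42038219, -0.87562545, -0.23782113,  0.32848348],
       [-0.90734648, -0.40599904, -0.10902819, -0.53584961],
       [-0.00108729,  0.26161967, -0.96517043,  0.38394786],
       [ 0.        ,  0.        ,  0.        ,  1.        ]])}
```

View pics/s0.png

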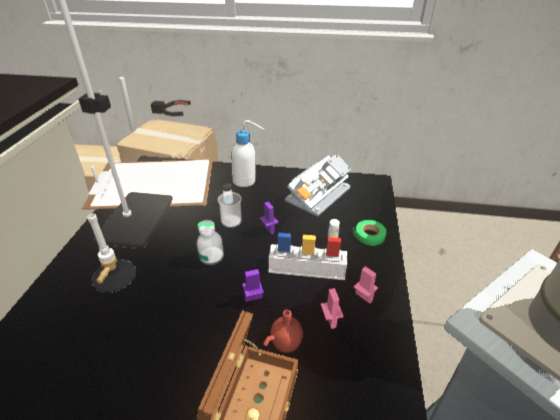

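View pics/t0.png

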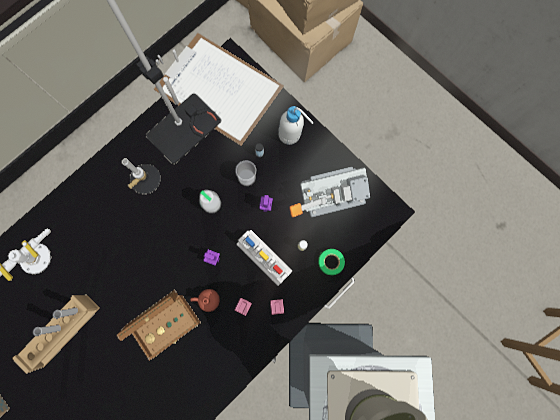

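Run:
```python
from h import *
a=cv2.imread('pics/t0.png')[150:310,210:410]; b=cv2.imread('pics/s0.png')[140:300,230:400]
cv2.imwrite('pics/c0.png',np.hstack([cv2.resize(a,(400*1,320)),cv2.resize(b,(340,320))]))
cv2.imwrite('pics/c1.png',cv2.resize(cv2.imread('pics/t0.png')[155:225,280:380],(800,560),interpolation=cv2.INTER_CUBIC))
im,W=cloud('t0')
for n,(u,v) in dict(blue=(250,240),yel=(263,255),red=(278,268),pad=(295,210),clampL=(303,200),clampR=(368,185),cap=(302,245),tape=(331,262),rackL=(240,236),rackR=(290,280)).items(): print(n,W[v,u].round(4))
im,W=cloud('s0')
for n,(u,v) in dict(blue=(285,242),yel=(308,245),red=(333,245),pad=(304,187)).items(): print(n,W[v,u].round(4))
```

```text
blue [0.4409 0.3169 0.088 ]
yel [0.4035 0.2835 0.0863]
red [0.3715 0.2453 0.0847]
pad [0.5181 0.2032 0.0966]
clampL [0.5644 0.1749 0.0043]
clampR [0.5902 0.0102 0.0803]
cap [0.4331 0.1823 0.0539]
tape [0.3927 0.0992 0.0031]
rackL [0.4612 0.349  0.0025]
rackR [0.3432 0.211  0.0043]
blue [0.4332 0.3202 0.0716]
yel [0.4018 0.2858 0.068 ]
red [0.3667 0.251  0.0753]
pad [0.5791 0.1495 0.0541]
```

View pics/c0.png

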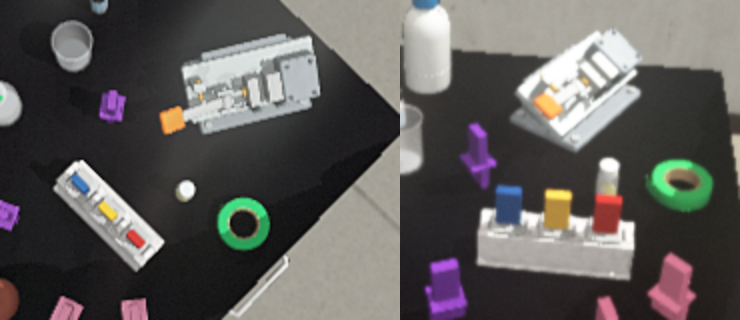

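View pics/c1.png

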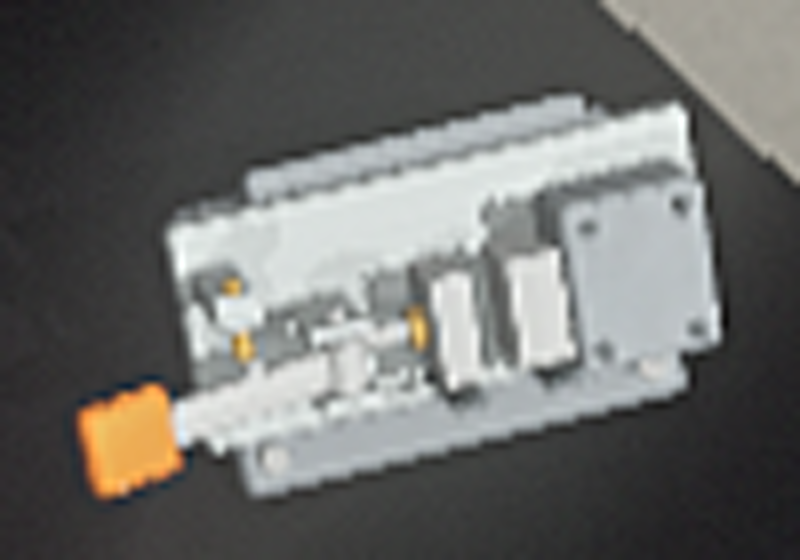

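```bash
cat >> h.py <<'E'
def tool(yaz,lean=None):
    """tool y azimuth (deg), pointing down"""
    a=np.deg2rad(yaz); y=np.array([np.cos(a),np.sin(a),0]); z=np.array([0,0,-1.]); x=np.cross(y,z)
    return np.stack([x,y,z],1)
def plan(wps,jaw,vmax=0.046,wmax=8.0,amax=None,n=10,dec=(1,3)):
    """wps: list of (pos,R). prints rows in calls of 10"""
    s=read_state(); p=s['ee_pos'].copy(); Rm=R.from_quat(s['eef_rot']).as_matrix(); rows=[]
    for q,Q in wps:
        q=np.array(q,float)
        rv=R.from_matrix(Rm.T@Q).as_rotvec(degrees=True); d=np.linalg.norm(q-p)
        k=max(1,int(np.ceil(max(d/vmax,np.linalg.norm(rv)/wmax))))
        p0=p.copy()
        for i in range(k):
            rr=rv/k; rr=np.round(rr,dec[0]); t=np.round(Rm.T@(p0+(q-p0)*(i+1)/k-p),dec[1])
            rows.append(list(rr)+list(t)+[jaw]); p=p+Rm@t; Rm=Rm@R.from_rotvec(rr,degrees=True).as_matrix()
    print(len(rows)); 
    print('['+',\n'.join('['+','.join(f'{float(v):g}' for v in r)+']' for r in rows)+']')
def st():
    s=read_state(); r=R.from_quat(s['eef_rot']).as_matrix()
    print('t',round(s['time'],2),'p',s['ee_pos'].round(4),'F',s['ft_force'].round(1),'w',round(s['width'],4),'q',s['joint_positions'].round(2),'yaz',np.rad2deg(np.arctan2(r[1,1],r[0,1])).round(2),'z',r[:,2].round(3)); return s,r
E
python3 - <<'E'
from h import *
plan([((0.40,-0.2,0.31),tool(-65)),((0.50,0.2,0.33),tool(-62))],-1)
E
```

```text
18
[[-0,0,-0,0.031,-0.031,-0.008,-1],
[-0,0,-0,0.031,-0.03,-0.008,-1],
[-0,0,-0,0.031,-0.031,-0.008,-1],
[-0,0,-0,0.031,-0.03,-0.007,-1],
[-0,0,-0,0.031,-0.031,-0.008,-1],
[-0,0,-0,0.031,-0.03,-0.008,-1],
[-0,0,-0,0.031,-0.031,-0.008,-1],
[-0,0,-0,0.031,-0.03,-0.008,-1],
[-0,0,-0,0.031,-0.031,-0.008,-1],
[-0,0,-0.3,0.029,-0.036,-0.002,-1],
[-0,0,-0.3,0.029,-0.035,-0.002,-1],
[-0,0,-0.3,0.029,-0.035,-0.002,-1],
[-0,0,-0.3,0.029,-0.036,-0.003,-1],
[-0,0,-0.3,0.03,-0.035,-0.002,-1],
[-0,0,-0.3,0.029,-0.034,-0.002,-1],
[-0,0,-0.3,0.03,-0.035,-0.002,-1],
[-0,0,-0.3,0.03,-0.035,-0.002,-1],
[-0,0,-0.3,0.03,-0.034,-0.002,-1]]
```

Call:
{"op": "send_rows", "data": {"steps": [[0,0,0,0.031,-0.031,-0.008,-1],[0,0,0,0.031,-0.031,-0.008,-1],[0,0,0,0.031,-0.031,-0.008,-1],[0,0,0,0.031,-0.031,-0.008,-1],[0,0,0,0.031,-0.031,-0.008,-1],[0,0,0,0.031,-0.031,-0.008,-1],[0,0,0,0.031,-0.031,-0.008,-1],[0,0,0,0.031,-0.031,-0.008,-1],[0,0,0,0.031,-0.031,-0.008,-1],[0,0,-0.3,0.029,-0.036,-0.002,-1]]}}

```text
time: 1.1
ee_pos: [0.411, -0.1401, 0.3108]
eef_rot: [0.977, 0.213, -0.003, -0.003]
ft_force: [1.7, -0.4, -0.7]
width: 0.0875
```

Run:
```python
from h import *
st()
plan([((0.50,0.2,0.33),tool(-62))],-1)
```

```text
t 1.1 p [ 0.411  -0.1401  0.3108] F [ 1.7 -0.4 -0.7] w 0.0875 q [ 0.71 -0.1  -0.45  1.78 -0.05  1.46 -0.87] yaz -65.42 z [-0.008  0.005 -1.   ]
8
[[-0.1,0,-0.4,0.028,-0.034,-0.002,-1],
[-0.1,0,-0.4,0.028,-0.034,-0.003,-1],
[-0.1,0,-0.4,0.028,-0.034,-0.002,-1],
[-0.1,0,-0.4,0.029,-0.033,-0.002,-1],
[-0.1,0,-0.4,0.028,-0.033,-0.003,-1],
[-0.1,0,-0.4,0.029,-0.033,-0.003,-1],
[-0.1,0,-0.4,0.029,-0.033,-0.002,-1],
[-0.1,0,-0.4,0.03,-0.033,-0.003,-1]]
```

Call:
{"op": "send_rows", "data": {"steps": [[0,0,-0.4,0.028,-0.034,-0.002,-1],[0,0,-0.4,0.028,-0.034,-0.003,-1],[0,0,-0.4,0.028,-0.034,-0.003,-1],[0,0,-0.4,0.028,-0.034,-0.003,-1],[0,0,-0.4,0.028,-0.034,-0.003,-1],[0,0,-0.4,0.028,-0.034,-0.003,-1],[0,0,-0.4,0.028,-0.034,-0.003,-1],[0,0,-0.4,0.028,-0.034,-0.003,-1],[0,0,0,0,0,0,-1],[0,0,0,0,0,0,-1]]}}

```text
time: 2.1
ee_pos: [0.4915, 0.2234, 0.334]
eef_rot: [0.97, 0.245, -0.004, -0.004]
ft_force: [0.2, -0.2, 0.2]
width: 0.0867
```

Run:
```python
from h import *
st()
snap('wrist','w1')
```

```text
t 2.1 p [0.4915 0.2234 0.334 ] F [ 0.2 -0.2  0.2] w 0.0867 q [ 0.25  0.21 -0.88  1.49  0.15  1.52 -1.7 ] yaz -61.69 z [-0.01   0.006 -1.   ]
```

View pics/w1.png

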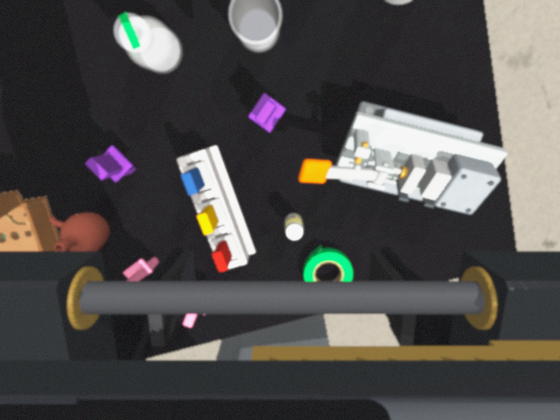

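```bash
cat > m.py <<'E'
from h import *
import sys
fn=sys.argv[1]
im,W=cloud(fn)
hsv=cv2.cvtColor(im,cv2.COLOR_BGR2HSV); H,S,V=hsv[...,0].astype(int),hsv[...,1],hsv[...,2]
def rect(P):
    (c,wh,a)=cv2.minAreaRect((P[:,:2]*1000).astype(np.float32)); return np.array(c).round(1),np.array(wh).round(1),round(a,1)
box=(W[...,0]>0.3)&(W[...,0]<0.5)&(W[...,1]>0.19)&(W[...,1]<0.38)
for n,m in dict(blue=(abs(H-112)<8)&(S>120),yel=(abs(H-24)<6)&(S>120),red=((H<5)|(H>175))&(S>150)).items():
    m=m&box&(V>60); P=W[m]; zt=np.nanpercentile(P[:,2],95); T=P[P[:,2]>zt-0.006]
    print(n,len(T),zt.round(4),T.mean(0).round(4),rect(T))
m=box&(S<60)&(V>120)&(abs(W[...,2]-0.038)<0.006); P=W[m]; print('rack',len(P),np.median(P[:,2]),rect(P))
box=(W[...,0]>0.45)&(W[...,0]<0.7)&(W[...,1]>-0.02)&(W[...,1]<0.25)
m=box&(abs(H-12)<8)&(S>180)&(V>150)&(W[...,2]>.03); P=W[m]; 
P=P[P[:,1]>0.17]; print('pad',len(P),P.mean(0).round(4),rect(P))
E
for f in w1 t0 s0; do python3 m.py $f; done
```

```text
blue 241 0.0868 [0.4414 0.3191 0.0854] (array([441. , 319.5]), array([24.9, 12.6]), 44.7)
yel 587 0.4085 [0.4953 0.2793 0.4065] (array([494.6, 279. ]), array([12.8,  3. ]), 26.2)
red 211 0.0868 [0.3725 0.2479 0.0854] (array([371.5, 247.6]), array([25.7, 11.6]), 45.9)
rack 2118 0.038601365057391784 (array([417.6, 279.6]), array([158.8, 104.5]), 71.2)
pad 143 [0.5216 0.2081 0.0968] (array([521.2, 202.5]), array([27.7, 31.1]), 19.7)
blue 37 0.0892 [0.4383 0.3185 0.0872] (array([438.5, 318.3]), array([23.8,  9. ]), 45.8)
yel 37 0.0903 [0.4043 0.2828 0.0872] (array([403.6, 282.3]), array([23.2,  9. ]), 45.9)
red 35 0.0903 [0.3699 0.2473 0.0871] (array([369.6, 247.2]), array([21.2,  8.8]), 46.2)
rack 507 0.03956359808513188 (array([429.3, 258.5]), array([157.3, 105.1]), 46.0)
pad 5 [0.5134 0.2135 0.0984] (array([514.7, 214.1]), array([19.5,  1.3]), 16.2)
blue 70 0.086 [0.4379 0.3195 0.0844] (array([438.8, 318.8]), array([24.8, 14.4]), 49.1)
yel 71 0.086 [0.4033 0.2838 0.0844] (array([404.1, 283. ]), array([25.5, 14.1]), 42.4)
red 76 0.086 [0.3685 0.2479 0.0843] (array([369.9, 246.7]), array([23.8, 13.9]), 49.7)
rack 843 0.03795500139849395 (array([429.3, 259.1]), array([158.2, 109.4]), 46.4)
pad 0 [nan nan nan] (array([0., 0.]), array([0., 0.]), 0.0)m.py:15: RuntimeWarning: Mean of empty slice.
  P=P[P[:,1]>0.17]; print('pad',len(P),P.mean(0).round(4),rect(P))
  ret = um.true_divide(
```

Run:
```python
import cv2
im=cv2.imread('pics/w1.png'); cv2.imwrite('pics/c2.png',cv2.resize(im[95:220,330:510],(800,556),interpolation=cv2.INTER_CUBIC))
```

```text
(no output)
```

View pics/c2.png

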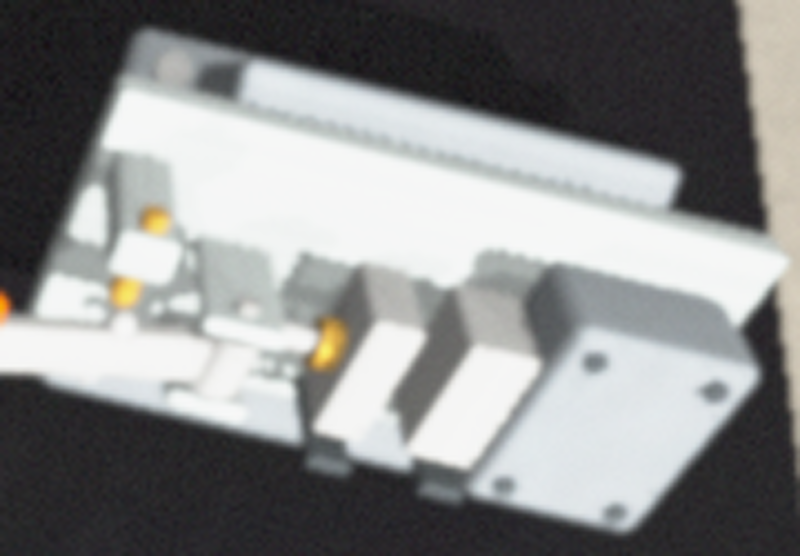

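Run:
```python
from h import *
im,W=cloud('w1')
def fit(P):
    c=np.median(P,0); 
    for _ in range(4):
        u,s,vt=np.linalg.svd(P-c); n=vt[2]; r=(P-c)@n; P=P[abs(r)<2.5*np.median(abs(r))+1e-4]; c=P.mean(0)
    n=n*np.sign(n[2]); return c,n,np.abs((P-c)@n).max(),len(P)
P=W[176:205,462:488].reshape(-1,3); c,n,r,k=fit(P); print('housing',c.round(4),n.round(4),np.rad2deg(np.arccos(n[2])).round(2),r,k)
# base-plate white (head) plane
P=W[118:135,385:470].reshape(-1,3);c2,n2,r2,k=fit(P); print('plate',c2.round(4),n2.round(4),r2,k)
h=-np.array([n[0],n[1],0]);h/=np.linalg.norm(h);print('h az',np.rad2deg(np.arctan2(h[1],h[0])))
hz=-np.array([n2[0],n2[1],0]);print('h az',np.rad2deg(np.arctan2(hz[1],hz[0])),np.rad2deg(np.arccos(n2[2])))
```

```text
Traceback (most recent call last):
numpy.linalg.LinAlgError: SVD did not converge
```

```bash
cat >> h.py <<'E'
def fit(P):
    P=P.reshape(-1,3);P=P[np.isfinite(P).all(1)];c=np.median(P,0); n=None
    for _ in range(6):
        vt=np.linalg.svd(P-c,full_matrices=False)[2]; n=vt[2]; r=(P-c)@n; P=P[abs(r)<2.5*np.median(abs(r))+1e-4]; c=P.mean(0)
    n=n*np.sign(n[2]); return c,n,np.abs((P-c)@n).max(),len(P)
def gapframe(haz,tilt=30):
    a=np.deg2rad(haz); t=np.deg2rad(tilt); h=np.array([np.cos(a),np.sin(a),0]);up=np.array([0,0,1.])
    z=np.cos(t)*up-np.sin(t)*h; x=np.cos(t)*h+np.sin(t)*up; y=np.cross(z,x); return np.stack([x,y,z],1)
E
python3 - <<'E'
from h import *
im,W=cloud('w1')
for nm,P in dict(h=W[176:205,462:488],p=W[118:135,385:470]).items():
    c,n,r,k=fit(P); print(nm,c.round(4),n.round(4),'tilt',np.rad2deg(np.arccos(n[2])).round(2),'az',np.rad2deg(np.arctan2(-n[1],-n[0])).round(2),r,k)
E
```

```text
h [0.5881 0.0239 0.0748] [-0.1642 -0.7098  0.685 ] tilt 46.76 az 76.97 0.010880465415428921 727
p [0.6285 0.102  0.0497] [0.9087 0.3414 0.2404] tilt 76.09 az -159.41 0.006363847984549995 1251
```

Run:
```python
from h import *
im,W=cloud('w1')
m=(W[...,0]>0.47)&(W[...,0]<0.72)&(W[...,1]>-0.03)&(W[...,1]<0.19)&(W[...,2]>0.02)&(W[...,2]<.2)
P=W[m]; print(len(P))
for tilt in (29,30,31):
  best=[]
  for az in np.arange(-30,40,1.):
    G=gapframe(az,tilt); z=P@G[:,2]; hst,_=np.histogram(z,np.arange(z.min(),z.max(),0.0015)); best.append(((hst.astype(float)**2).sum(),az))
  print(tilt,sorted(best)[-4:])
```

```text
11867
29 [(np.float64(8970261.0), np.float64(16.0)), (np.float64(9242005.0), np.float64(13.0)), (np.float64(9757576.0), np.float64(15.0)), (np.float64(10030355.0), np.float64(14.0))]
30 [(np.float64(8749304.0), np.float64(13.0)), (np.float64(9310925.0), np.float64(16.0)), (np.float64(9908729.0), np.float64(14.0)), (np.float64(10280647.0), np.float64(15.0))]
31 [(np.float64(8193347.0), np.float64(17.0)), (np.float64(9037151.0), np.float64(14.0)), (np.float64(9305955.0), np.float64(16.0)), (np.float64(9958334.0), np.float64(15.0))]
```

```bash
cat > ortho.py <<'E'
from h import *
import sys
fn,az=sys.argv[1],float(sys.argv[2]); O=np.array(eval(sys.argv[3])) if len(sys.argv)>3 else np.array([.57,.1,.08])
im,W=cloud(fn); G=gapframe(az); L=(W-O)@G*1000
ok=np.isfinite(L).all(-1)&(abs(L[...,0])<80)&(abs(L[...,1])<130)&(L[...,2]>-90)&(L[...,2]<60)
k=3; out=np.zeros((160*k,260*k,3),np.uint8); best=np.full(out.shape[:2],-1e9)
order=np.argsort(L[ok][:,2])
for (x,y,z),c in zip(L[ok][order],im[ok][order]):
    r=int((80-x)*k); q=int((130-y)*k); out[max(r-2,0):r+3,max(q-2,0):q+3]=c
for g in range(-120,130,20): cv2.line(out,((130-g)*k,0),((130-g)*k,6 if g else 20),(0,0,255),1)
for g in range(-60,80,20): cv2.line(out,(0,(80-g)*k),(6 if g else 20,(80-g)*k),(0,0,255),1)
cv2.imwrite(f'pics/o_{fn}.png',out)
z=L[ok][:,2]; h,e=np.histogram(z,np.arange(-90,60,1)); 
for i in np.argsort(h)[-10:]: print(e[i],h[i])
E
python3 ortho.py w1 14.7
```

```text
-5 325
-47 343
-48 377
-49 382
-4 448
-32 590
-1 622
0 750
-34 1245
-33 1888
```

View pics/o_w1.png

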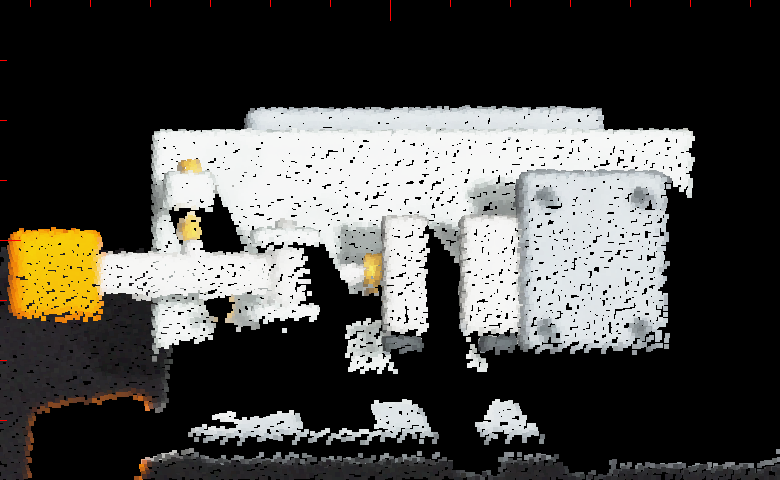

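Run:
```python
from h import *
im,W=cloud('w1')
hsv=cv2.cvtColor(im,cv2.COLOR_BGR2HSV).astype(int); H,S=hsv[...,0],hsv[...,1]
m=(W[...,2]>.081)&(W[...,2]<.093)&(abs(H-24)<8)&(S>100)&(W[...,0]<.45)&(W[...,1]>.25)
P=W[m]; print(len(P),P.mean(0),cv2.minAreaRect((P[:,:2]*1000).astype(np.float32)))
plan([((0.405,0.2832,0.15),tool(-43.7)),((0.405,0.2832,0.067),tool(-43.7))],0)
```

```text
227 [0.4069015  0.28345897 0.085483  ] ((406.11822509765625, 283.40325927734375), (25.949630737304688, 11.983518600463867), 45.4765739440918)
7
[[-0.1,0,-3.6,-0.009,-0.018,0.037,0],
[-0.1,0,-3.6,-0.008,-0.019,0.037,0],
[-0.1,0,-3.6,-0.007,-0.02,0.037,0],
[-0.1,0,-3.6,-0.006,-0.02,0.037,0],
[-0.1,0,-3.6,-0.004,-0.02,0.037,0],
[-0.1,0.1,0,-0,0,0.041,0],
[-0.1,0.1,0,-0,-0,0.042,0]]
```

Call:
{"op": "send_rows", "data": {"steps": [[0,0,-3.6,-0.009,-0.018,0.037,0],[0,0,-3.6,-0.008,-0.019,0.037,0],[0,0,-3.6,-0.007,-0.02,0.037,0],[0,0,-3.6,-0.006,-0.02,0.037,0],[0,0,-3.6,-0.004,-0.02,0.037,0],[0,0,0,0,0,0,0],[0,0,0,0,0,0,0],[0,0,0,0,0,0,0],[0,0,0,0,0,0,0],[0,0,0,0,0,0,0]]}}

```text
time: 3.15
ee_pos: [0.4099, 0.2725, 0.1472]
eef_rot: [0.922, 0.388, 0.001, -0.0]
ft_force: [0.4, -0.2, 0.1]
width: 0.0436
```

```bash
python3 - <<'E'
from h import *
st(); snap('wrist','w2')
plan([((0.405,0.2832,0.067),tool(-43.7))],0,vmax=.015)
E
python3 m.py w2 2>/dev/null
```

```text
t 3.15 p [0.4099 0.2725 0.1472] F [ 0.4 -0.2  0.1] w 0.0436 q [ 0.19  0.23 -0.95  1.88  0.21  1.13 -1.61] yaz -44.39 z [ 0.001  0.001 -1.   ]
6
[[0,-0,-0.1,0.001,-0.002,0.013,0],
[0,-0,-0.1,0,-0.002,0.014,0],
[0,-0,-0.1,0.001,-0.001,0.013,0],
[0,-0,-0.1,0.001,-0.002,0.013,0],
[0,-0,-0.1,0,-0.002,0.014,0],
[0,-0,-0.1,0.001,-0.002,0.013,0]]
blue 837 0.087 [0.441  0.3193 0.0858] (array([440.5, 319.1]), array([25.5, 11. ]), 45.2)
yel 5985 0.2303 [0.4381 0.2794 0.2279] (array([436.7, 281.1]), array([ 3.3, 83.3]), 45.1)
red 152 0.0865 [0.3647 0.241  0.0858] (array([364.5, 241. ]), array([ 7.3, 11.3]), 44.9)
rack 6399 0.03941556333317753 (array([414.2, 292.3]), array([135.2,  38. ]), 46.0)
pad 418 [0.5166 0.2146 0.0975] (array([519.8, 204.5]), array([27.8, 27.2]), 17.9)
```

View pics/w2.png

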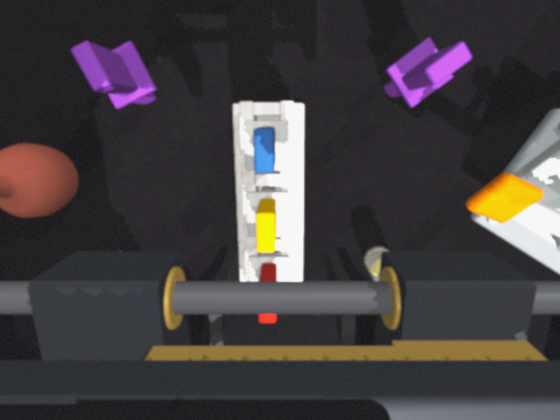

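Call:
{"op": "send_rows", "data": {"steps": [[0,0,0,0.002,-0.004,0.008,0],[0,0,0,0.002,-0.004,0.015,0],[0,0,0,0.001,-0.0024,0.02,0],[0,0,0,0,0,0.02,0],[0,0,0,0,0,0.012,0],[0,0,0,0,0,0.005,0],[0,0,0,0,0,0,0.3],[0,0,0,0,0,0,1],[0,0,0,0,0,0,1],[0,0,0,0,0,0,1]], "force": 25}}

```text
time: 4.2
ee_pos: [0.4059, 0.2864, 0.062]
eef_rot: [0.922, 0.388, 0.002, -0.001]
ft_force: [0.7, -1.1, 0.7]
width: 0.0192
```

Run:
```python
from h import *
st()
```

```text
t 4.2 p [0.4059 0.2864 0.062 ] F [ 0.7 -1.1  0.7] w 0.0192 q [ 0.09  0.37 -0.9   1.95  0.35  0.98 -1.75] yaz -44.38 z [ 0.002  0.003 -1.   ]
```

Call:
{"op": "send_rows", "data": {"steps": [[0,0,0,0,0.002,-0.004,0.5],[0,0,0,0,0,0,1],[0,0,0,0,0,0,1],[0,0,0,0,0,0,1],[0,0,0,0,0,0,1],[0,0,0,0,0,-0.01,1],[0,0,0,0,0,-0.03,1],[0,0,0,0,0,-0.035,1],[0,0,0,0,0,-0.035,1],[0,0,0,0,0,-0.02,1]]}}

```text
time: 5.2
ee_pos: [0.4053, 0.2839, 0.2014]
eef_rot: [0.921, 0.388, -0.001, -0.001]
ft_force: [1.0, 0.2, -0.1]
width: 0.0118
```

Run:
```python
from h import *
st(); snap('wrist','w3')
G=gapframe(14.7); gp=np.array([.57,.1,.08])+G@(np.array([-11.3,-12.2,-4.3])/1000); print('gap',gp.round(4),G.round(3))
Rt=np.stack([G[:,0],-G[:,1],-G[:,2]],1)
# TCP target: tab point at gap local (0,-6.05,30+h); TCP=tab-2mm*z.. 
for hh in(30,120): print(hh,(gp+G@np.array([0,-.00605,hh/1000])).round(4))
```

```text
t 5.2 p [0.4053 0.2839 0.2014] F [ 1.   0.2 -0.1] w 0.0118 q [ 0.21  0.18 -0.98  1.81  0.15  1.24 -1.59] yaz -44.28 z [-0.002  0.002 -1.   ]
gap [0.5657 0.0863 0.0706] [[ 0.838 -0.254 -0.484]
 [ 0.22   0.967 -0.127]
 [ 0.5   -0.     0.866]]
30 [0.5527 0.0766 0.0966]
120 [0.5092 0.0652 0.1745]
```

View pics/w3.png

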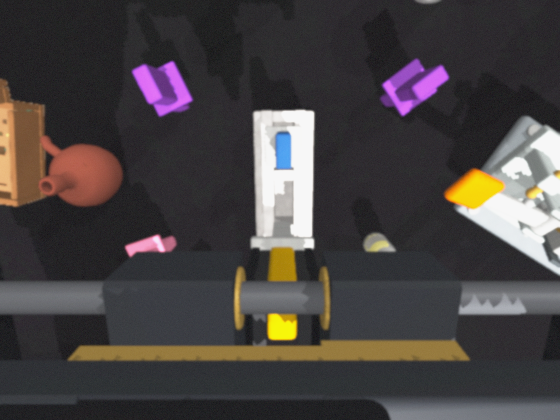

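```bash
cat > held.py <<'E'
from h import *
import sys
fn=sys.argv[1]; z=np.load(f'pics/{fn}.npz')
im,W=cloud(fn)
# camera in tool (fixed): from first state
def camtool():
    s=read_state(); Rm=R.from_quat(s['eef_rot']).as_matrix(); T=camera_params('wrist')['world_from_camera']
    return Rm.T@(T[:3,3]-s['ee_pos']),Rm.T@T[:3,:3]
o,Q=camtool(); T=z['T']; Lc=(W-T[:3,3])@T[:3,:3]; L=(Lc@Q.T+o)*1000
np.save('pics/L.npy',L)
m=np.isfinite(L).all(-1)&(abs(L[...,1])<22)&(L[...,2]>15)&(L[...,2]<60)&(abs(L[...,0])<30)
v,u=np.nonzero(m); print('n',m.sum(), 'px',u.min(),u.max(),v.min(),v.max())
P=L[m]; 
for k in range(3): print('xyz'[k],np.percentile(P[:,k],[1,5,25,50,75,95,99]).round(1))
for r in range(v.min(),v.max()+1,1):
    q=P[v==r]; print(r,len(q),q.mean(0).round(1), 'y',q[:,1].min().round(1),q[:,1].max().round(1), im[r,(u[v==r]).mean().astype(int)])
E
python3 held.py w3
python3 - <<'E'
import cv2
im=cv2.imread('pics/w3.png'); cv2.imwrite('pics/c3.png',cv2.resize(im[215:350,215:355],(800,771),interpolation=cv2.INTER_CUBIC)[:600])
E
```

```text
n 1216 px 251 312 221 254
x [ 8.   9.  10.2 12.4 13.7 14.  14.2]
y [-15.5 -13.6  -5.5  -0.6   4.7  12.8  14.8]
z [15.3 16.4 24.2 25.1 28.2 49.5 55. ]
221 11 [13.7 -0.6 56.4] y -3.6 2.3 [135 137 139]
222 16 [13.7 -0.3 54.5] y -4.8 4.1 [140 142 144]
223 18 [13.8 -0.3 52.2] y -5.3 4.6 [140 141 142]
224 18 [13.7 -0.3 50.3] y -5.3 4.6 [141 142 144]
225 18 [13.7 -0.3 48.3] y -5.2 4.5 [139 143 143]
226 18 [13.8 -0.3 46.2] y -5.2 4.5 [140 142 142]
227 18 [13.8 -0.3 44. ] y -5.1 4.5 [137 140 139]
228 18 [13.8 -0.3 42.4] y -5.1 4.4 [136 138 137]
229 19 [13.8 -0.6 40.5] y -5.6 4.4 [139 142 143]
230 19 [13.8 -0.1 38.6] y -5.5 4.9 [141 142 143]
231 20 [13.8 -0.3 36.8] y -5.5 4.8 [138 140 141]
232 20 [13.8 -0.3 35. ] y -5.4 4.8 [139 140 140]
233 20 [13.9 -0.3 33.2] y -5.4 4.7 [139 141 141]
234 20 [13.8 -0.3 31.6] y -5.3 4.7 [140 142 142]
235 20 [13.8 -0.3 30. ] y -5.3 4.7 [139 141 141]
236 60 [13.9 -0.3 28.1] y -15.6 15.1 [144 143 144]
237 61 [13.9 -0.6 26.5] y -16.0 14.8 [153 154 156]
238 62 [13.8 -0.3 25.3] y -16.0 15.4 [168 173 173]
239 62 [13.3 -0.3 25. ] y -15.9 15.3 [186 191 190]
240 62 [12.9 -0.3 24.7] y -15.8 15.3 [190 194 194]
241 61 [12.3 -0.5 24.8] y -15.9 15.2 [189 194 193]
242 61 [11.8 -0.5 24.8] y -15.9 15.3 [191 193 193]
243 62 [11.3 -0.3 24.7] y -15.8 15.2 [193 194 196]
244 62 [10.7 -0.3 24.8] y -16.0 15.3 [191 193 195]
245 62 [10.2 -0.3 24.7] y -15.9 15.3 [181 189 194]
246 62 [ 9.6 -0.3 24.8] y -16.0 15.4 [150 175 188]
247 61 [10.  -0.5 22.3] y -16.1 15.3 [100 154 180]
248 55 [ 9.7 -1.  21.6] y -15.2 14.5 [ 47 140 176]
249 43 [ 9.  -0.6 22.2] y -11.3 10.7 [ 17 135 174]
250 43 [10.1 -0.2 17.8] y -10.9 10.2 [ 10 133 173]
251 34 [ 9.9  0.1 16.9] y -10.8 10.1 [ 14 135 176]
252 22 [ 9.7 -0.4 16.1] y -6.9 5.4 [ 18 137 176]
253 6 [ 9.3 -1.5 15.7] y -6.0 5.3 [ 10 134 172]
254 2 [ 8.8 -0.3 15.7] y -5.9 5.3 [ 10 132 171]
```

View pics/c3.png

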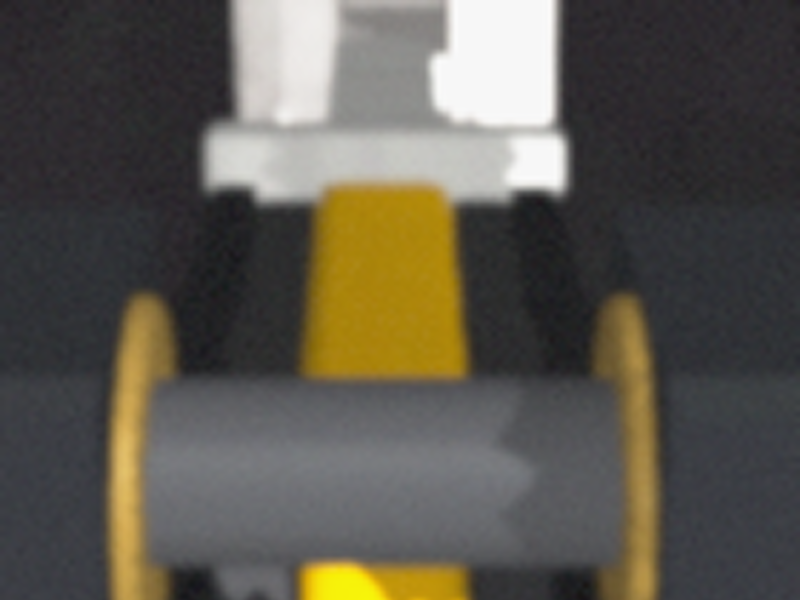

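```bash
cat > goto.py <<'E'
from h import *
import sys
# usage: goto.py tabz [dx dy mm in gap frame] ; uses gap.json
import json
g=json.load(open('gap.json')); gp=np.array(g['gp']); G=gapframe(g['az']); Rt=np.stack([G[:,0],-G[:,1],-G[:,2]],1); held=np.array(g['held'])/1000
zs=[float(a) for a in sys.argv[1].split(',')]; vm=float(sys.argv[2])/1000
plan([(gp+G@np.array([0,-g['w']/2000,z/1000])-Rt@held,Rt) for z in zs],1,vmax=vm,dec=(1,4))
E
python3 - <<'E'
import json; json.dump(dict(gp=[.5657,.0863,.0706],az=14.7,w=12.1,held=[-3.1,-.3,0]),open('gap.json','w'))
E
python3 goto.py 130 46
```

```text
6
[[-1.4,4.9,5,-0.0146,0.0377,0.0031,1],
[-1.4,4.9,5,-0.0115,0.0388,0.0029,1],
[-1.4,4.9,5,-0.0083,0.0395,0.003,1],
[-1.4,4.9,5,-0.0051,0.0401,0.0035,1],
[-1.4,4.9,5,-0.002,0.0403,0.0041,1],
[-1.4,4.9,5,0.0012,0.0402,0.005,1]]
```

Call:
{"op": "send_rows", "data": {"steps": [[-1.4,4.9,5,-0.0146,0.0377,0.003,1],[-1.4,4.9,5,-0.0115,0.0388,0.003,1],[-1.4,4.9,5,-0.0083,0.0395,0.003,1],[-1.4,4.9,5,-0.005,0.04,0.0035,1],[-1.4,4.9,5,-0.002,0.04,0.004,1],[-1.4,4.9,5,0.001,0.04,0.005,1],[0,0,0,0,0,0,1],[0,0,0,0,0,0,1],[0,0,0,0,0,0,1],[0,0,0,0,0,0,1]]}}

```text
time: 6.25
ee_pos: [0.5086, 0.0618, 0.1882]
eef_rot: [0.955, 0.119, 0.271, -0.035]
ft_force: [0.4, 0.2, -0.4]
width: 0.0119
```

```bash
python3 - <<'E'
from h import *
st(); snap('wrist','w4')
E
python3 goto.py 110 46; python3 ortho.py w4 14.7 "[.5657,.0863,.0706]"
```

```text
t 6.25 p [0.5086 0.0618 0.1882] F [ 0.4  0.2 -0.4] w 0.0119 q [ 0.53 -0.23 -0.63  2.24 -0.38  0.56 -1.18] yaz -75.77 z [ 0.509  0.131 -0.851]
1
[[0.1,-1.7,-0.5,-0.0033,-0.0029,0.0225,1]]
1 350
-1 374
9 387
5 770
0 784
3 1079
-28 1621
-30 1939
4 1989
-29 4026
```

View pics/w4.png

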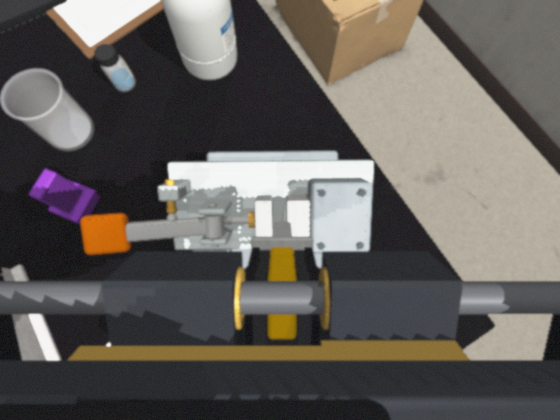

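View pics/o_w4.png

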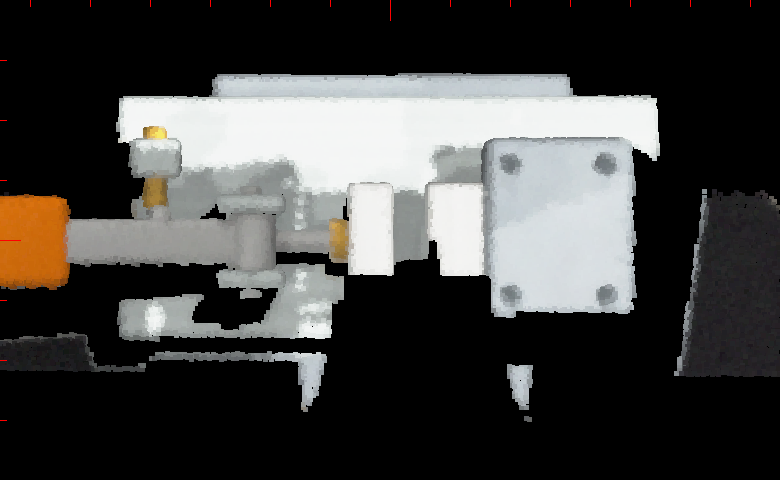

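```bash
cat > edges.py <<'E'
from h import *
import sys,json
fn=sys.argv[1]; g=json.load(open('gap.json')); O=np.array(g['gp']);G=gapframe(g['az'])
im,W=cloud(fn); L=(W-O)@G*1000
jaw=(abs(L[...,2])<2)&(L[...,1]>-34)&(L[...,1]<20)&(abs(L[...,0])<25)
f=jaw&(L[...,1]>-7);mv=jaw&(L[...,1]<-7)&(L[...,1]>-30)
print('z fixed',np.median(L[f][:,2]).round(2),'mov',np.median(L[mv][:,2]).round(2),'housing', np.median(L[(abs(L[...,1]+55)<20)&(abs(L[...,0])<20)][:,2]).round(2))
# per-row edges
A=[];B=[];C=[]
for v in range(im.shape[0]):
    uf=np.nonzero(f[v])[0]; um=np.nonzero(mv[v])[0]
    if len(uf)>8 and len(um)>8:
        A.append((L[v,uf].mean(0)[0],L[v,uf,1].min(),L[v,uf,1].max(),L[v,um,1].max(),len(uf)))
A=np.array(A); print(A.round(2))
print('x back',[L[f][:,0].max().round(2),L[mv][:,0].max().round(2)], 'x front',[L[f][:,0].min().round(2)])
# use gray-level subpixel transition along rows
# plane fits
for nm,b in (('housing',(abs(L[...,1]+55)<20)&(abs(L[...,0])<20)&(abs(L[...,2]-4)<3)),('plate',(abs(L[...,2]+29.5)<3)&(L[...,0]>30))):
    c,n,r,k=fit(W[b]); print(nm,'tilt',np.rad2deg(np.arccos(n[2])).round(2),'az',np.rad2deg(np.arctan2(-n[1],-n[0])).round(2),k)
E
python3 edges.py w4; python3 held.py w4 | sed -n '1,4p;20,45p'
python3 - <<'E'
import cv2
im=cv2.imread('pics/w4.png'); cv2.imwrite('pics/c4.png',cv2.resize(im[185:265,225:335],(800,582),interpolation=cv2.INTER_CUBIC))
E
```

```text
z fixed 0.36 mov 0.34 housing 4.48
[[ 17.76   0.33  12.48 -12.62  15.  ]
 [ 17.02   0.33  13.39 -12.62  17.  ]
 [ 16.2    0.31  13.24 -12.62  17.  ]
 [ 15.33  -0.39  13.33 -12.61  18.  ]
 [ 14.45  -0.43  13.39 -12.59  17.  ]
 [ 13.64  -0.38  13.34 -12.6   18.  ]
 [ 12.92  -0.38  13.33 -12.59  18.  ]
 [ 12.02  -0.38  13.54 -12.58  18.  ]
 [ 11.27   0.39  13.47 -12.56  16.  ]
 [ 10.39  -0.31  13.47 -12.56  16.  ]
 [  9.57  -0.34  13.46 -12.57  18.  ]
 [  8.74  -0.32  13.58 -12.57  17.  ]
 [  7.9   -0.32  12.72 -12.55  17.  ]
 [  7.03  -0.29  12.76 -12.55  17.  ]
 [  6.13  -0.25  12.87 -12.55  16.  ]
 [  5.38  -0.26  12.8  -13.34  17.  ]
 [  4.46  -0.23  12.86 -12.55  17.  ]
 [  3.71  -0.25  12.82 -12.54  16.  ]
 [  2.84  -0.25  12.81 -12.53  16.  ]
 [  1.95  -0.22  12.92 -12.52  16.  ]
 [  1.14  -0.21  12.9  -13.34  17.  ]
 [  0.33  -0.21  12.89 -15.76  17.  ]
 [ -0.45  -0.19  12.91 -16.6   17.  ]
 [ -1.39  -0.15  12.9  -16.62  17.  ]
 [ -2.27  -0.16  12.91 -16.54  17.  ]
 [ -3.1   -0.11  13.   -16.62  17.  ]
 [ -3.92  -0.12  12.97 -16.58  17.  ]
 [ -4.8   -0.12  12.98 -16.56  17.  ]
 
[... 860 characters left out ...]
242 62 [11.4 -0.7 25.1] y -16.2 14.9 [128 129 129]
243 62 [10.9 -0.7 25.1] y -16.3 14.8 [130 130 130]
244 62 [10.4 -0.7 25. ] y -16.4 14.8 [128 133 133]
245 62 [ 9.8 -0.7 25.1] y -16.4 14.8 [127 134 138]
246 62 [ 9.3 -0.7 25. ] y -16.3 14.9 [102 127 141]
247 61 [ 9.6 -0.5 22.7] y -16.3 14.9 [ 69 129 157]
248 62 [ 9.6 -0.7 21.3] y -15.5 14.1 [ 33 126 161]
249 47 [ 8.8 -1.  22.1] y -14.5 12.1 [ 10 125 160]
250 44 [ 9.7 -0.7 18.3] y -11.3 9.8 [ 10 121 157]
251 38 [ 9.6 -0.3 17.1] y -11.2 9.7 [ 10 123 161]
252 26 [ 9.3 -0.4 16.5] y -6.8 6.8 [ 10 124 161]
253 10 [ 9.1 -0.6 15.7] y -6.4 4.9 [ 10 122 160]
254 3 [ 8.3  1.  16.6] y -6.3 4.9 [ 10 118 155]
255 1 [ 8.2  4.9 15.3] y 4.9 4.9 [ 23  87 110]
```

View pics/c4.png

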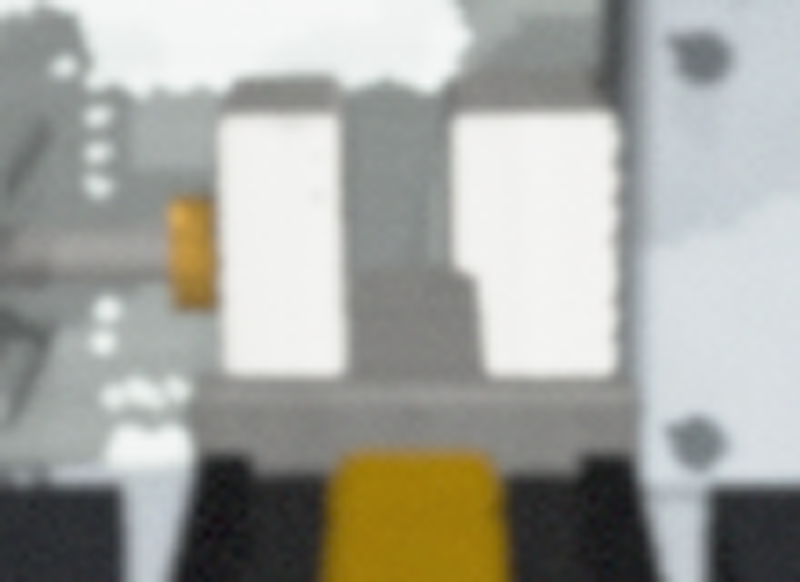

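```bash
cat > rel.py <<'E'
from h import *
import sys,json
# held spacer in gap frame directly from the picture
fn=sys.argv[1]; g=json.load(open('gap.json')); O=np.array(g['gp']);G=gapframe(g['az'])
im,W=cloud(fn); L=(W-O)@G*1000
res=[]
for v in range(218,247):
    q=L[v,235:330]; c=im[v,235:330].astype(int)
    q0=q[48]; m=(abs(q[:,2]-q0[2])<4)&(abs(q[:,1]-q0[1])<20)&(abs(q[:,0]-q0[0])<4)
    a=q[m]; res.append((v,m.sum(),a[:,0].mean(),a[:,1].min(),a[:,1].max(),(a[:,1].min()+a[:,1].max())/2,a[:,2].mean()))
print(np.array(res).round(2))
s=read_state();Rm=R.from_quat(s['eef_rot']).as_matrix();Rt=np.stack([G[:,0],-G[:,1],-G[:,2]],1)
print('rot err deg in tool',R.from_matrix(Rm.T@Rt).as_rotvec(degrees=True).round(2),'tcp in gap',((s['ee_pos']-O)@G*1000).round(2))
E
python3 - <<'E'
import json; json.dump(dict(gp=[.5657,.0863,.0706],az=14.8,w=12.1,held=[-3.1,-.3,0]),open('gap.json','w'))
E
python3 rel.py w4
```

```text
[[218.    14.    -3.58 -12.03  -0.41  -6.22 -28.18]
 [219.    14.    -4.51 -12.    -0.37  -6.19 -28.18]
 [220.    13.    -5.57 -12.    -1.2   -6.6  -28.68]
 [221.    10.    20.63 -11.47  -6.1   -8.79  76.21]
 [222.    16.    20.56 -13.21  -4.38  -8.8   78.32]
 [223.    18.    20.47 -13.74  -3.81  -8.78  80.26]
 [224.    18.    20.44 -13.7   -3.83  -8.76  82.42]
 [225.    18.    20.28 -13.64  -3.87  -8.76  84.03]
 [226.    18.    20.23 -13.59  -3.9   -8.75  86.01]
 [227.    18.    20.27 -13.52  -3.94  -8.73  88.29]
 [228.    18.    20.2  -13.46  -4.04  -8.75  90.12]
 [229.    19.    20.19 -13.45  -3.49  -8.47  92.12]
 [230.    20.    20.02 -13.93  -3.51  -8.72  93.57]
 [231.    19.    20.14 -13.31  -3.57  -8.44  95.94]
 [232.    20.    19.92 -13.85  -3.62  -8.73  97.13]
 [233.    20.    19.94 -13.76  -3.63  -8.7   99.07]
 [234.    20.    19.94 -13.68  -3.69  -8.69 100.95]
 [235.    20.    19.9  -13.69  -3.69  -8.69 102.65]
 [236.    58.    19.84 -23.58   6.15  -8.72 104.23]
 [237.    61.    19.88 -23.96   7.13  -8.41 106.12]
 [238.    61.    19.66 -24.36   7.03  -8.66 107.16]
 [239.    61.    19.3  -24.29   6.92  -8.68 107.69]
 [240.    62.    18.83 -24.19   6.98  -8.61 107.9 ]
 [241.    62.    18.28 -24.22   6.94  -8.64 107.86]
 [242.    62.    17.75 -24.3    6.86  -8.72 107.87]
 [243.    62.    17.2  -24.19   6.95  -8.62 107.83]
 [244.    62.    16.7  -24.2    7.04  -8.58 107.91]
 [245.    62.    16.12 -24.19   7.07  -8.56 107.81]
 [246.    62.    15.64 -24.28   6.96  -8.66 107.96]]
rot err deg in tool [ 0.18 -1.7  -0.54] tcp in gap [  5.67  -9.07 132.61]
```

Call:
{"op": "send_rows", "data": {"steps": [[0.2,-1.7,-0.5,-0.0023,-0.0024,0.01,1],[0,0,0,0,0,0.015,1],[0,0,0,0,0,0.015,1],[0,0,0,0,0,0.012,1],[0,0,0,0,0,0.006,1],[0,0,0,0,0,0,1],[0,0,0,0,0,0,1],[0,0,0,0,0,0,1],[0,0,0,0,0,0,1],[0,0,0,0,0,0,1]]}}

```text
time: 7.3
ee_pos: [0.537, 0.0793, 0.1389]
eef_rot: [0.957, 0.131, 0.257, -0.035]
ft_force: [0.1, -1.4, -0.8]
width: 0.0117
```

```bash
python3 - <<'E'
from h import *
st(); snap('wrist','w5')
import cv2
im=cv2.imread('pics/w5.png'); cv2.imwrite('pics/c5.png',cv2.resize(im[165:265,215:345],(780,600),interpolation=cv2.INTER_CUBIC))
E
python3 rel.py w5;python3 edges.py w5
```

```text
t 7.3 p [0.537  0.0793 0.1389] F [ 0.1 -1.4 -0.8] w 0.0117 q [ 0.56 -0.04 -0.75  2.2  -0.16  0.45 -1.37] yaz -74.43 z [ 0.483  0.135 -0.865]
[[ 2.180e+02  3.000e+01  1.813e+01 -1.881e+01  1.271e+01 -3.050e+00
  -3.580e+00]
 [ 2.190e+02  3.100e+01  1.808e+01 -1.866e+01  1.334e+01 -2.660e+00
  -1.330e+00]
 [ 2.200e+02  3.200e+01  1.777e+01 -1.910e+01  1.319e+01 -2.960e+00
  -7.000e-02]
 [ 2.210e+02  1.000e+01  2.189e+01 -9.000e-01  4.490e+00  1.790e+00
   1.666e+01]
 [ 2.220e+02  1.600e+01  2.194e+01 -2.670e+00  6.170e+00  1.750e+00
   1.895e+01]
 [ 2.230e+02  1.800e+01  2.187e+01 -3.240e+00  6.750e+00  1.750e+00
   2.081e+01]
 [ 2.240e+02  1.700e+01  2.195e+01 -3.210e+00  6.690e+00  1.740e+00
   2.314e+01]
 [ 2.250e+02  1.800e+01  2.197e+01 -3.170e+00  6.590e+00  1.710e+00
   2.519e+01]
 [ 2.260e+02  1.800e+01  2.192e+01 -3.130e+00  6.540e+00  1.700e+00
   2.702e+01]
 [ 2.270e+02  1.800e+01  2.194e+01 -3.100e+00  6.490e+00  1.700e+00
   2.902e+01]
 [ 2.280e+02  1.800e+01  2.200e+01 -3.060e+00  6.440e+00  1.690e+00
   3.110e+01]
 [ 2.290e+02  1.900e+01  2.200e+01 -3.050e+00  6.910e+00 
[... 1343 characters left out ...]
60e+02  6.100e+01  1.782e+01 -1.411e+01  1.704e+01  1.460e+00
   4.875e+01]]
rot err deg in tool [-0.41 -0.1   0.65] tcp in gap [ 8.51  0.51 73.91]
z fixed 0.15 mov 0.47 housing 4.49
[[ 18.15   0.89  12.58 -14.66  19.  ]
 [ 17.75   0.24  13.19 -13.32  20.  ]
 [ 17.05   5.41  13.21 -12.74  13.  ]
 [ 16.39   7.32  13.19 -12.75  10.  ]
 [ 15.76   7.94  13.18 -12.8    9.  ]
 [ 15.01   8.    13.18 -12.79   9.  ]
 [ 14.47   7.93  13.19 -12.81   9.  ]
 [ 13.68   7.96  13.23 -12.75   9.  ]
 [ 13.02   7.98  13.16 -12.72   9.  ]
 [ 12.25   7.97  13.18 -12.75   9.  ]]
x back [np.float64(18.47), np.float64(18.57)] x front [np.float64(7.31)]
housing tilt 30.04 az 14.77 1726
plate tilt 28.91 az 14.77 5160
```

View pics/c5.png

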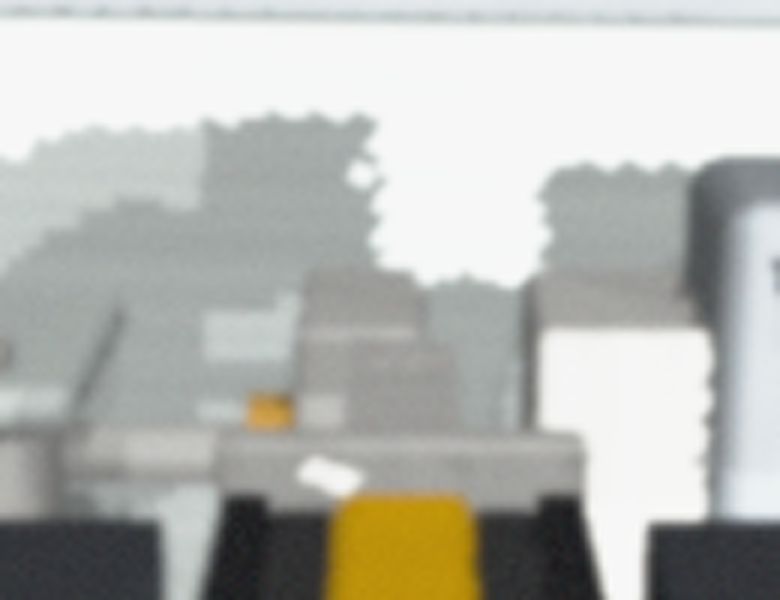

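Run:
```python
from h import *
s,_=st(); print(s['joint_vel'].round(3))
```

```text
t 7.35 p [0.537  0.0792 0.1389] F [-0.5  0.6 -0. ] w 0.0122 q [ 0.56 -0.04 -0.75  2.2  -0.16  0.45 -1.37] yaz -74.43 z [ 0.483  0.135 -0.865]
[ 0.002  0.003 -0.001  0.001  0.002 -0.002 -0.001]
```

Call:
{"op": "send_rows", "data": {"steps": [[-0.2,0,0.3,-0.002,0.003,0,1],[-0.2,0,0.3,-0.002,0.003,0,1],[0,0,0,-0.001,0.0018,0,1],[0,0,0,0,0,0,1],[0,0,0,0,0,0,1],[0,0,0,0,0,0,1],[0,0,0,0,0,0,1],[0,0,0,0,0,0,1],[0,0,0,0,0,0,1],[0,0,0,0,0,0,1]]}}

```text
time: 8.35
ee_pos: [0.5347, 0.0695, 0.1365]
eef_rot: [0.958, 0.124, 0.258, -0.033]
ft_force: [0.9, 0.6, 0.2]
width: 0.0114
```

```bash
python3 - <<'E'
from h import *
st(); snap('wrist','w6')
E
python3 rel.py w6 | tail -12;python3 edges.py w6 | head -6
```

```text
t 8.35 p [0.5347 0.0695 0.1365] F [0.9 0.6 0.2] w 0.0114 q [ 0.57 -0.05 -0.74  2.22 -0.17  0.44 -1.35] yaz -75.24 z [ 0.486  0.127 -0.865]
 [236.    58.    16.73 -22.39   7.22  -7.59  45.33]
 [237.    61.    16.71 -22.82   8.31  -7.25  46.88]
 [238.    61.    16.72 -23.3    7.93  -7.68  48.51]
 [239.    62.    16.3  -23.14   8.06  -7.54  48.86]
 [240.    62.    15.84 -23.05   7.88  -7.59  49.09]
 [241.    62.    15.3  -23.28   7.96  -7.66  49.1 ]
 [242.    62.    14.76 -23.22   8.05  -7.59  49.07]
 [243.    62.    14.28 -23.22   8.04  -7.59  49.24]
 [244.    62.    13.73 -23.25   8.01  -7.62  49.23]
 [245.    62.    13.1  -23.26   7.96  -7.65  48.97]
 [246.    61.    12.61 -23.25   7.47  -7.89  49.12]]
rot err deg in tool [ 0.06 -0.13 -0.01] tcp in gap [ 3.27 -8.3  74.18]
z fixed 0.33 mov 0.36 housing 4.5
[[ 18.23   1.01  12.03 -14.45  16.  ]
 [ 17.77   0.36  12.67 -13.19  20.  ]
 [ 17.25  -0.23  13.25 -12.55  22.  ]
 [ 16.6   -0.3   13.26 -12.56  22.  ]
 [ 15.9   -0.27  13.31 -12.57  22.  ]
```

Call:
{"op": "send_rows", "data": {"steps": [[0,0,0,0.0006,-0.0011,0.002,1],[0,0,0,0,0,0.003,1],[0,0,0,0,0,0.003,1],[0,0,0,0,0,0.002,1],[0,0,0,0,0,0,1],[0,0,0,0,0,0,1],[0,0,0,0,0,0,1],[0,0,0,0,0,0,1],[0,0,0,0,0,0,1],[0,0,0,0,0,0,1]]}}

```text
time: 9.4
ee_pos: [0.5402, 0.0723, 0.1272]
eef_rot: [0.958, 0.124, 0.258, -0.033]
ft_force: [0.0, -0.1, -0.2]
width: 0.0119
```

```bash
python3 - <<'E'
from h import *
st(); snap('wrist','w7')
import cv2
im=cv2.imread('pics/w7.png'); cv2.imwrite('pics/c7.png',cv2.resize(im[165:265,215:345],(780,600),interpolation=cv2.INTER_CUBIC))
E
python3 rel.py w7 | tail -18;python3 edges.py w7 | head -6
```

```text
t 9.4 p [0.5402 0.0723 0.1272] F [ 0.  -0.1 -0.2] w 0.0119 q [ 0.57 -0.01 -0.75  2.21 -0.11  0.42 -1.41] yaz -75.23 z [ 0.485  0.127 -0.865]
 [230.    20.    17.25 -11.62  -1.17  -6.4   23.69]
 [231.    20.    17.37 -11.55  -1.25  -6.4   25.85]
 [232.    20.    17.34 -11.52  -1.28  -6.4   27.51]
 [233.    20.    17.3  -11.44  -1.33  -6.38  29.13]
 [234.    20.    17.31 -11.41  -1.38  -6.4   30.89]
 [235.    20.    17.35 -11.35  -1.42  -6.39  32.68]
 [236.    58.    17.34 -21.3    8.37  -6.46  34.29]
 [237.    60.    17.32 -21.55   8.83  -6.36  35.86]
 [238.    62.    17.28 -22.09   9.22  -6.43  37.34]
 [239.    62.    16.92 -21.94   9.22  -6.36  37.85]
 [240.    62.    16.48 -21.91   9.22  -6.35  38.12]
 [241.    62.    15.94 -21.95   9.24  -6.36  38.13]
 [242.    62.    15.39 -21.93   9.16  -6.38  38.09]
 [243.    62.    14.93 -21.95   9.23  -6.36  38.31]
 [244.    60.    14.3  -21.99   9.23  -6.38  38.07]
 [245.    61.    13.74 -22.02   9.3   -6.36  38.02]
 [246.    62.    13.22 -21.93   9.16  -6.39  38.08]]
rot err deg in tool [ 0.04 -0.12 -0.02] tcp in gap [ 3.88 -7.04 63.17]
z fixed 0.41 mov 0.4 housing 4.46
[[ 1.796e+01  6.000e-02  1.300e+01 -1.290e+01  2.100e+01]
 [ 1.755e+01  1.000e-02  1.293e+01 -1.286e+01  2.200e+01]
 [ 1.697e+01  6.000e-02  1.287e+01 -1.284e+01  2.200e+01]
 [ 1.632e+01  5.000e-02  1.293e+01 -1.288e+01  2.200e+01]
 [ 1.568e+01  1.000e-01  1.293e+01 -1.284e+01  2.200e+01]
```

View pics/c7.png

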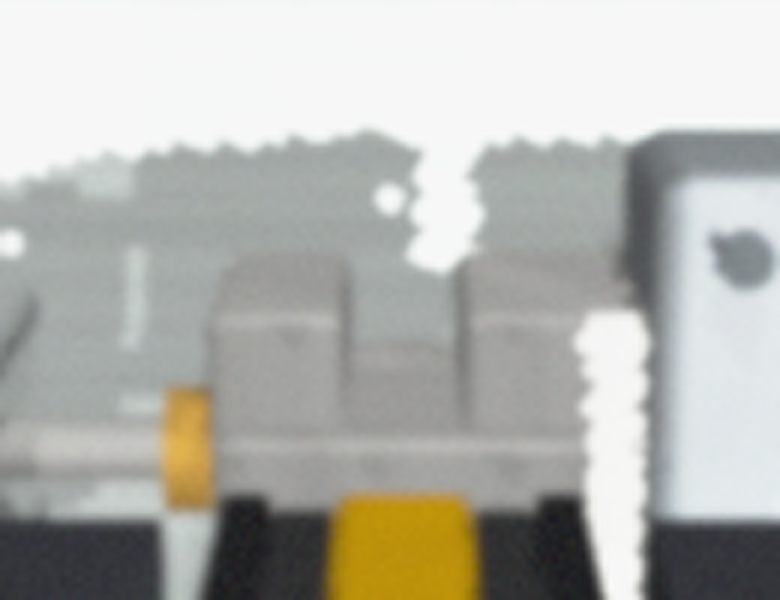

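Call:
{"op": "send_rows", "data": {"steps": [[0,0,0,0,0,0.003,1],[0,0,0,0,0,0.003,1],[0,0,0,0,0,0.003,1],[0,0,0,0,0,0.003,1],[0,0,0,0,0,0.003,1],[0,0,0,0,0,0.002,1],[0,0,0,0,0,0,1],[0,0,0,0,0,0,1],[0,0,0,0,0,0,1],[0,0,0,0,0,0,1]]}}

```text
time: 10.45
ee_pos: [0.5492, 0.0747, 0.1109]
eef_rot: [0.958, 0.124, 0.258, -0.033]
ft_force: [-0.3, 0.3, -0.3]
width: 0.0119
```

```bash
python3 - <<'E'
from h import *
st(); snap('wrist','w8')
E
python3 rel.py w8 | tail -18;python3 edges.py w8 | head -6
```

```text
t 10.45 p [0.5492 0.0747 0.1109] F [-0.3  0.3 -0.3] w 0.0119 q [ 0.55  0.05 -0.75  2.21  0.    0.37 -1.5 ] yaz -75.23 z [ 0.485  0.128 -0.865]
   1.851e+01]
 [ 2.390e+02  6.200e+01  1.682e+01 -2.180e+01  9.240e+00 -6.280e+00
   1.910e+01]
 [ 2.400e+02  6.100e+01  1.638e+01 -2.186e+01  9.250e+00 -6.310e+00
   1.940e+01]
 [ 2.410e+02  6.200e+01  1.581e+01 -2.182e+01  9.280e+00 -6.270e+00
   1.929e+01]
 [ 2.420e+02  6.100e+01  1.530e+01 -2.187e+01  9.310e+00 -6.280e+00
   1.939e+01]
 [ 2.430e+02  6.200e+01  1.474e+01 -2.195e+01  9.300e+00 -6.320e+00
   1.935e+01]
 [ 2.440e+02  6.100e+01  1.423e+01 -2.190e+01  9.350e+00 -6.280e+00
   1.943e+01]
 [ 2.450e+02  6.200e+01  1.368e+01 -2.185e+01  9.340e+00 -6.250e+00
   1.940e+01]
 [ 2.460e+02  6.200e+01  1.312e+01 -2.184e+01  9.320e+00 -6.260e+00
   1.936e+01]]
rot err deg in tool [ 0.02 -0.1  -0.02] tcp in gap [ 3.8  -6.92 44.41]
z fixed 0.23 mov 0.41 housing 4.5
[[ 18.19   0.8   12.7  -13.87  20.  ]
 [ 17.81  -4.3   13.1   -8.27  26.  ]
 [ 17.36  -6.57  13.25  -7.13  34.  ]
 [ 16.91  -6.56  13.12  -7.12  32.  ]
 [ 16.3   -0.34  13.08 -12.74  25.  ]
```

Call:
{"op": "send_rows", "data": {"steps": [[0,0,0,0,0,0.003,1],[0,0,0,0,0,0.003,1],[0,0,0,0,0,0.002,1],[0,0,0,0,0,0,1],[0,0,0,0,0.001,0,1],[0,0,0,0,0.001,0,1],[0,0,0,0,0.001,0,1],[0,0,0,0,0.001,0,1],[0,0,0,0,0.001,0,1],[0,0,0,0,0.001,0,1]]}}

```text
time: 11.5
ee_pos: [0.5538, 0.0746, 0.1034]
eef_rot: [0.957, 0.127, 0.257, -0.035]
ft_force: [-2.7, 5.0, 1.4]
width: 0.0122
```

```bash
python3 - <<'E'
from h import *
st()
E
python3 rel.py w8 | tail -1
```

```text
t 11.5 p [0.5538 0.0746 0.1034] F [-2.7  5.   1.4] w 0.0122 q [ 0.54  0.08 -0.74  2.2   0.03  0.36 -1.52] yaz -74.85 z [ 0.483  0.133 -0.865]
rot err deg in tool [-0.29 -0.06  0.24] tcp in gap [ 3.86 -8.28 35.66]
```

Call:
{"op": "send_rows", "data": {"steps": [[0,0,0,0,-0.001,0,1],[0,0,0,0,-0.001,0,1],[0,0,0,0,-0.001,0,1],[0,0,0,0,-0.001,0,1],[0,0,0,0,-0.001,0,1],[0,0,0,0,-0.001,0,1],[0,0,0,0,-0.001,0,1],[0,0,0,0,-0.001,0,1],[0,0,0,0,-0.001,0,1],[0,0,0,0,-0.001,0,1]]}}

```text
time: 12.5
ee_pos: [0.553, 0.0767, 0.1038]
eef_rot: [0.958, 0.122, 0.258, -0.032]
ft_force: [2.7, -4.7, -1.8]
width: 0.0118
```

```bash
python3 - <<'E'
from h import *
st()
E
python3 rel.py w8 | tail -1
```

```text
t 12.5 p [0.553  0.0767 0.1038] F [ 2.7 -4.7 -1.8] w 0.0118 q [ 0.53  0.08 -0.74  2.2   0.07  0.36 -1.57] yaz -75.48 z [ 0.486  0.124 -0.865]
rot err deg in tool [ 0.24 -0.14 -0.19] tcp in gap [ 3.83 -6.07 36.12]
```

Call:
{"op": "send_rows", "data": {"steps": [[0.2,-0.1,-0.2,0,0.001,0,1],[0,0,0,0,0,0.002,1],[0,0,0,0,0,0.002,1],[0,0,0,0,0,0.001,1],[0,0,0,0,0,0,1],[0,0,0,0,0,0.001,1],[0,0,0,0,0,0.001,1],[0,0,0,0,0,0.001,1],[0,0,0,0,0,0.001,1],[0,0,0,0,0,0.001,1]]}}

```text
time: 13.5
ee_pos: [0.5573, 0.0776, 0.098]
eef_rot: [0.958, 0.126, 0.256, -0.031]
ft_force: [-22.7, -5.8, 26.9]
width: 0.0118
```

```bash
python3 - <<'E'
from h import *
st(); snap('wrist','w9')
E
python3 rel.py w9 | tail -10
```

```text
t 13.5 p [0.5573 0.0776 0.098 ] F [-22.7  -5.8  26.9] w 0.0118 q [ 0.51  0.1  -0.72  2.2   0.12  0.35 -1.61] yaz -75.11 z [ 0.483  0.123 -0.867]
   5.170e+00]
 [ 2.430e+02  7.200e+01  1.602e+01 -2.623e+01  1.219e+01 -7.020e+00
   4.920e+00]
 [ 2.440e+02  6.300e+01  1.566e+01 -2.112e+01  1.044e+01 -5.340e+00
   5.410e+00]
 [ 2.450e+02  6.500e+01  1.502e+01 -2.623e+01  1.032e+01 -7.960e+00
   5.140e+00]
 [ 2.460e+02  6.300e+01  1.455e+01 -2.117e+01  1.162e+01 -4.780e+00
   5.330e+00]]
rot err deg in tool [0.26 0.1  0.25] tcp in gap [ 4.75 -6.33 28.9 ]
```

Call:
{"op": "send_rows", "data": {"steps": [[0,0,0,0,0,-0.0012,1],[0,0,0,0,0,0,0.4],[0,0,0,0,0,0,0.4],[0,0,0,0,0,0,0.4],[0,0,0,0,0,0,0.4],[0,0,0,0,0,-0.01,0.4],[0,0,0,0,0,-0.025,0.4],[0,0,0,0,0,-0.035,0.4],[0,0,0,0,0,-0.025,0.4],[0,0,0,0,0,0,0.4]]}}

```text
time: 14.55
ee_pos: [0.5092, 0.0675, 0.1833]
eef_rot: [0.958, 0.127, 0.256, -0.033]
ft_force: [-0.4, -0.8, -0.4]
width: 0.0264
```

```bash
python3 - <<'E'
from h import *
st(); snap('wrist','w10')
E
python3 ortho.py w10 14.8 "[.5657,.0863,.0706]"|tail -3;python3 rel.py w10 | tail -1
```

```text
t 14.55 p [0.5092 0.0675 0.1833] F [-0.4 -0.8 -0.4] w 0.0264 q [ 0.6  -0.21 -0.71  2.21 -0.36  0.59 -1.2 ] yaz -74.92 z [ 0.482  0.128 -0.867]
-30 1974
4 2386
-29 4113
rot err deg in tool [-0.07  0.18  0.29] tcp in gap [  4.22  -3.71 126.16]
```

View pics/w10.png

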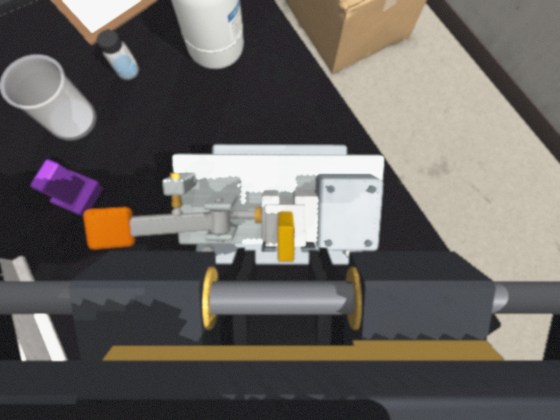

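View pics/o_w10.png

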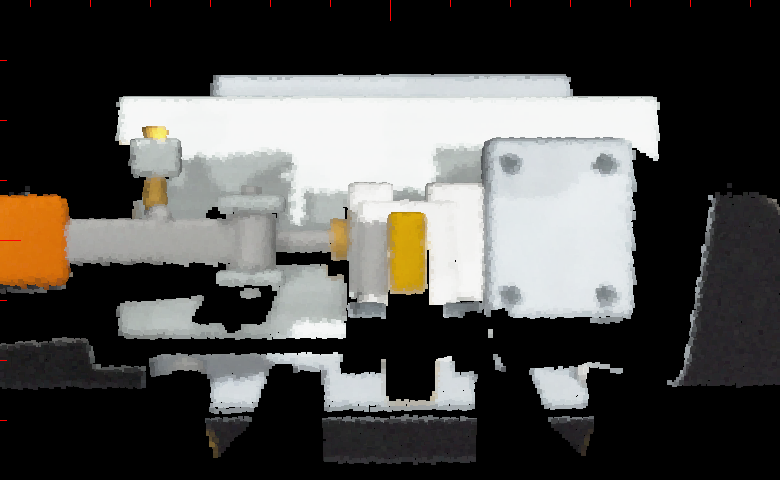

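Run:
```python
from h import *
import json
O=np.array([.5657,.0863,.0706]);G=gapframe(14.8)
im,W=cloud('w10'); L=(W-O)@G*1000
def med(m): 
    P=L[m]; return len(P),np.median(P,0).round(2),P.min(0).round(1),P.max(0).round(1)
x,y,z=L[...,0],L[...,1],L[...,2]
print('flange L',med((z>3)&(z<8)&(y>1)&(y<12)&(abs(x)<16)))
print('flange R',med((z>3)&(z<8)&(y<-14)&(y>-21)&(abs(x)<12)))
print('tab top',med((z>40)&(z<55)&(abs(y+6)<12)&(abs(x)<25)))
hsv=cv2.cvtColor(im,cv2.COLOR_BGR2HSV).astype(int)
m=(abs(hsv[...,0]-10)<8)&(hsv[...,1]>150)&(y>100)&(y<150)&(z>0)
print('pad',med(m)); c,n,r,k=fit(W[m]); print('pad n in gap',(G.T@n).round(3),((c-O)@G*1000).round(1))
```

```text
flange L (417, array([-1.48,  5.34,  5.41]), array([-16. ,   1.3,   3. ]), array([12.5, 10.2,  7.4]))
flange R (266, array([  0.18, -17.57,   5.41]), array([-11.8, -21. ,   3.8]), array([ 12. , -14.2,   7.4]))
tab top (685, array([-2.93, -5.49, 48.2 ]), array([-17.4, -11.7,  40.3]), array([ 8.6,  0.1, 50.7]))
pad (1784, array([  0.77, 122.4 ,  29.05]), array([-15.7, 107.2,  20.5]), array([ 14.5, 139. ,  34.3]))
pad n in gap [ 0.005 -0.269  0.963] [ -0.  122.4  29.3]
```

Call:
{"op": "send_rows", "data": {"steps": [[0,0,0,-0.001,-0.02,0,1],[0,0,0,-0.001,-0.035,0.005,1],[0,0,0,-0.001,-0.035,0.015,1],[0,0,0,-0.001,-0.022,0.02,1],[0,0,0,0,-0.005,0.015,1],[0,0,0,0,0,0.005,1],[0,0,0,0,0,0,1],[0,0,0,0,0,0,1],[0,0,0,0,0,0,1],[0,0,0,0,0,0,1]], "force": 10}}

```text
time: 15.6
ee_pos: [0.5033, 0.1977, 0.1229]
eef_rot: [0.957, 0.128, 0.256, -0.042]
ft_force: [-0.1, 0.2, 0.5]
width: 0.0004
```

```bash
python3 - <<'E'
from h import *
st()
E
python3 rel.py w10 | tail -1
```

```text
t 15.6 p [0.5033 0.1977 0.1229] F [-0.1  0.2  0.5] w 0.0004 q [ 0.82  0.01 -1.32  2.21  0.26  0.42 -2.01] yaz -74.5 z [ 0.479  0.146 -0.865]
rot err deg in tool [-1.08 -0.05  0.18] tcp in gap [ -1.48 123.61  61.28]
```

Call:
{"op": "send_rows", "data": {"steps": [[-0.5,0,-6,0,0,0,1],[-0.5,0,-8,0,0,0,1],[0,0,-8,0,0,0,1],[0,0,-8,0,0,0,1],[0,0,-6,0,0,0,1],[0,0,-4,0,0,0,1],[0,0,0,0,0,0,1],[0,0,0,0,0,0,1],[0,0,0,0,0,0,1],[0,0,0,0,0,0,1]]}}

```text
time: 16.6
ee_pos: [0.5043, 0.1963, 0.125]
eef_rot: [0.851, 0.456, 0.255, 0.064]
ft_force: [0.0, 0.2, -0.1]
width: 0.0002
```

```bash
python3 - <<'E'
from h import *
st()
E
python3 rel.py w10 | tail -1
```

```text
t 16.6 p [0.5043 0.1963 0.125 ] F [ 0.   0.2 -0.1] w 0.0002 q [ 0.84  0.01 -1.35  2.21  0.33  0.43 -1.36] yaz -37.82 z [ 0.491  0.124 -0.862]
rot err deg in tool [ 0.48 -0.28 41.65] tcp in gap [1.1000e-01 1.2205e+02 6.2790e+01]
```

Call:
{"op": "send_rows", "data": {"steps": [[0,0,0,0,0,0.004,1],[0,0,0,0,0,0.005,1],[0,0,0,0,0,0.004,1],[0,0,0,0,0,0.003,1],[0,0,0,0,0,0.003,1],[0,0,0,0,0,0.003,1],[0,0,0,0,0,0.003,1],[0,0,0,0,0,0.002,1],[0,0,0,0,0,0,1],[0,0,0,0,0,0,1]]}}

```text
time: 17.6
ee_pos: [0.5185, 0.2007, 0.1012]
eef_rot: [0.852, 0.452, 0.255, 0.062]
ft_force: [0.3, 0.4, 1.4]
width: 0.0008
```

```bash
python3 - <<'E'
from h import *
st()
E
python3 rel.py w10 | tail -1
```

```text
t 17.6 p [0.5185 0.2007 0.1012] F [0.3 0.4 1.4] w 0.0008 q [ 0.65  0.16 -1.21  2.2   0.71  0.45 -1.69] yaz -38.25 z [ 0.492  0.125 -0.862]
rot err deg in tool [ 0.45 -0.37 41.21] tcp in gap [  1.07 122.65  34.67]
```

Call:
{"op": "send_rows", "data": {"steps": [[0,0,0,0,0,0.002,1],[0,0,0,0,0,0.002,1],[0,0,0,0,0,0.002,1],[0,0,0,0,0,0.002,1],[0,0,0,0,0,0.001,1],[0,0,0,0,0,0.001,1],[0,0,0,0,0,0.001,1],[0,0,0,0,0,0,1],[0,0,0,0,0,0,1],[0,0,0,0,0,0,1]]}}

```text
time: 18.6
ee_pos: [0.5241, 0.2012, 0.0921]
eef_rot: [0.852, 0.452, 0.254, 0.066]
ft_force: [-10.9, -4.0, 14.8]
width: 0.0008
```

```bash
python3 - <<'E'
from h import *
st()
E
python3 rel.py w10 | tail -1
```

```text
t 18.6 p [0.5241 0.2012 0.0921] F [-10.9  -4.   14.8] w 0.0008 q [ 0.58  0.2  -1.15  2.2   0.8   0.46 -1.77] yaz -38.26 z [ 0.493  0.118 -0.862]
rot err deg in tool [ 0.8  -0.2  41.31] tcp in gap [  1.37 121.73  24.08]
```

Call:
{"op": "send_rows", "data": {"steps": [[0,0,0,0,0,-0.003,1],[0,0,0,0,0,-0.008,1],[0,0,0,0,0,-0.02,1],[0,0,0,0,0,-0.03,1],[0,0,4,0,0.02,-0.03,1],[0,0,4,0,0.03,-0.015,1],[0,0,2,0,0.02,0,1],[0,0,0,0,0,0,1],[0,0,0,0,0,0,1],[0,0,0,0,0,0,1]]}}

```text
time: 19.6
ee_pos: [0.5274, 0.1468, 0.17]
eef_rot: [0.886, 0.39, 0.246, 0.054]
ft_force: [-0.4, 0.1, -0.6]
width: 0.0004
```

Run:
```python
from h import *
st(); snap('wrist','w11'); snap('top','t11'); snap('scene','s11')
O=np.array([.5657,.0863,.0706]);G=gapframe(14.8)
im,W=cloud('w11'); L=(W-O)@G*1000
def med(m): 
    P=L[m]; return len(P),np.median(P,0).round(2),P.min(0).round(1),P.max(0).round(1)
x,y,z=L[...,0],L[...,1],L[...,2]
hsv=cv2.cvtColor(im,cv2.COLOR_BGR2HSV).astype(int)
print('flange L',med((z>3)&(z<8)&(y>1)&(y<12)&(abs(x)<16)))
print('flange R',med((z>3)&(z<8)&(y<-14)&(y>-21)&(abs(x)<12)))
print('tab top',med((z>40)&(z<55)&(abs(y+6)<12)&(abs(x)<25)))
m=(abs(hsv[...,0]-10)<8)&(hsv[...,1]>150)&(y>90)&(y<150)&(z>-20); print('pad',med(m)); c,n,r,k=fit(W[m]); print((G.T@n).round(3),((c-O)@G*1000).round(1))
a=cv2.imread('pics/s11.png')[140:300,230:400]; cv2.imwrite('pics/c11.png',cv2.resize(a,(595,560),interpolation=cv2.INTER_CUBIC))
```

```text
return _methods._mean(a, axis=axis, dtype=dtype,
  ret = um.true_divide(
Traceback (most recent call last):
ValueError: zero-size array to reduction operation minimum which has no identity
```

View pics/w11.png

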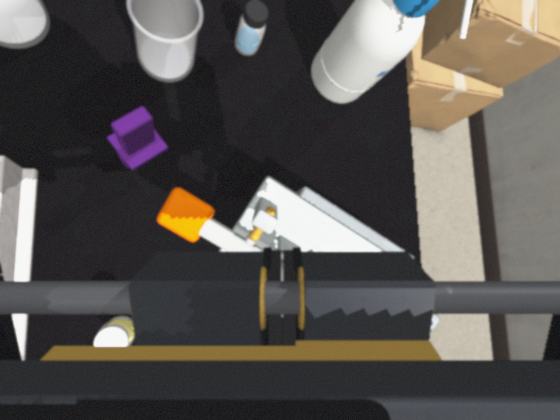

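View pics/t11.png

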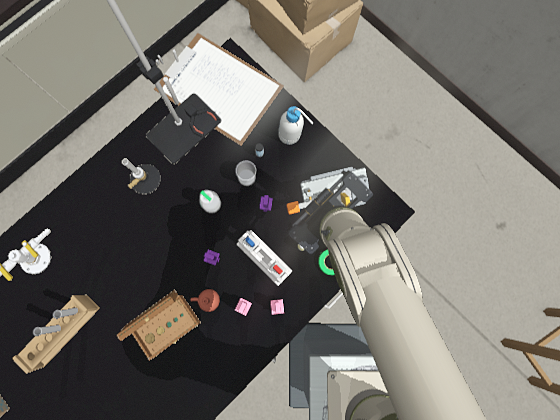

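Run:
```python
from h import *
G=gapframe(14.8); Rt=np.stack([G[:,0],-G[:,1],-G[:,2]],1)
plan([((.46,.10,.27),Rt)],1)
```

```text
5
[[0.3,0.3,6.6,-0.007,0.003,-0.025,1],
[0.3,0.3,6.6,-0.006,0.004,-0.025,1],
[0.3,0.3,6.6,-0.005,0.004,-0.024,1],
[0.3,0.3,6.6,-0.005,0.005,-0.025,1],
[0.3,0.3,6.6,-0.004,0.006,-0.025,1]]
```

Call:
{"op": "send_rows", "data": {"steps": [[0.3,0.3,6.6,-0.007,0.003,-0.025,1],[0.3,0.3,6.6,-0.006,0.004,-0.025,1],[0.3,0.3,6.6,-0.005,0.004,-0.025,1],[0.3,0.3,6.6,-0.005,0.005,-0.025,1],[0.3,0.3,6.6,-0.004,0.006,-0.025,1],[0,0,0,0,0,0,1],[0,0,0,0,0,0,1],[0,0,0,0,0,0,1],[0,0,0,0,0,0,1],[0,0,0,0,0,0,1]]}}

```text
time: 20.75
ee_pos: [0.4547, 0.1024, 0.2677]
eef_rot: [0.959, 0.124, 0.253, -0.04]
ft_force: [-0.3, -1.1, -0.2]
width: 0.0003
```

```bash
python3 - <<'E'
from h import *
st(); snap('wrist','w12'); snap('scene','s12'); snap('top','t12')
a=cv2.imread('pics/s12.png')[140:300,230:400]; cv2.imwrite('pics/c12.png',cv2.resize(a,(595,560),interpolation=cv2.INTER_CUBIC))
O=np.array([.5657,.0863,.0706]);G=gapframe(14.8)
im,W=cloud('w12'); L=(W-O)@G*1000
def med(m): 
    P=L[m]; return (len(P),np.median(P,0).round(2),P.min(0).round(1),P.max(0).round(1)) if len(P) else 0
x,y,z=L[...,0],L[...,1],L[...,2]
hsv=cv2.cvtColor(im,cv2.COLOR_BGR2HSV).astype(int)
print('flange L',med((z>3)&(z<8)&(y>1)&(y<12)&(abs(x)<16)))
print('flange R',med((z>3)&(z<8)&(y<-14)&(y>-21)&(abs(x)<12)))
print('tab top',med((z>40)&(z<55)&(abs(y+6)<12)&(abs(x)<25)))
m=(abs(hsv[...,0]-10)<8)&(hsv[...,1]>150)&(y>90)&(y<150)&(z>-20); print('pad',med(m)); c,n,r,k=fit(W[m]); print((G.T@n).round(3),((c-O)@G*1000).round(1))
E
python3 ortho.py w12 14.8 "[.5657,.0863,.0706]"|tail -1
```

```text
t 20.75 p [0.4547 0.1024 0.2677] F [-0.3 -1.1 -0.2] w 0.0003 q [ 0.64 -0.49 -0.7   2.18 -0.54  0.88 -1.15] yaz -75.02 z [ 0.474  0.14  -0.869]
flange L (198, array([-0.68,  5.05,  5.47]), array([-15.7,   1. ,   3.1]), array([12.4, 11.1,  7.4]))
flange R (73, array([  6.17, -18.47,   5.48]), array([ -4.4, -21. ,   3.8]), array([ 11.5, -14.2,   7.4]))
tab top (376, array([-3.57, -6.55, 48.21]), array([-17.1, -13.2,  40.1]), array([ 8.5, -1.1, 50.1]))
pad (782, array([  0.25, 126.45,   7.15]), array([-16.2, 110.9,   1.9]), array([ 14. , 142.1,   9.8]))
[0.008 0.01  1.   ] [ -0.3 126.6   7.3]
-29 2359
```

View pics/c12.png

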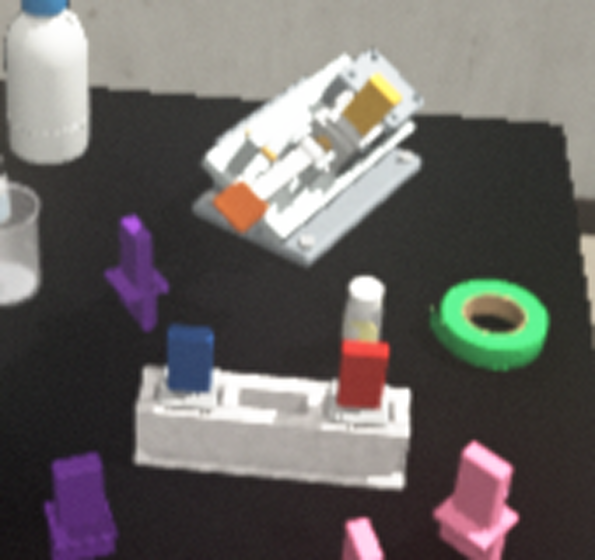

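View pics/o_w12.png

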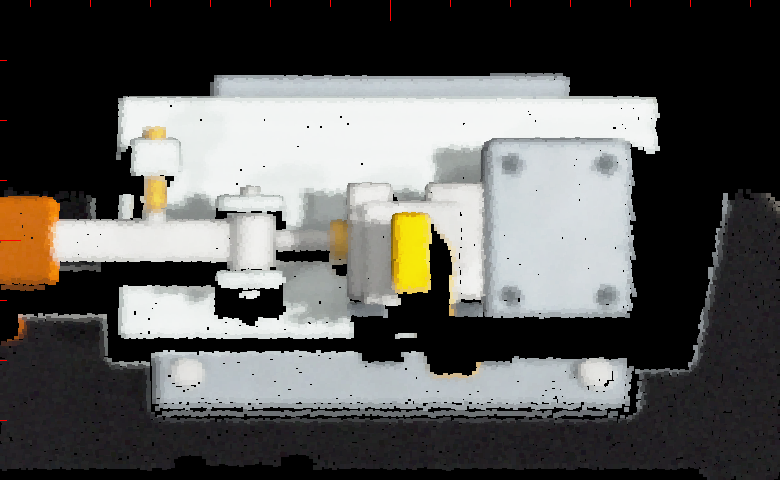

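View pics/w12.png

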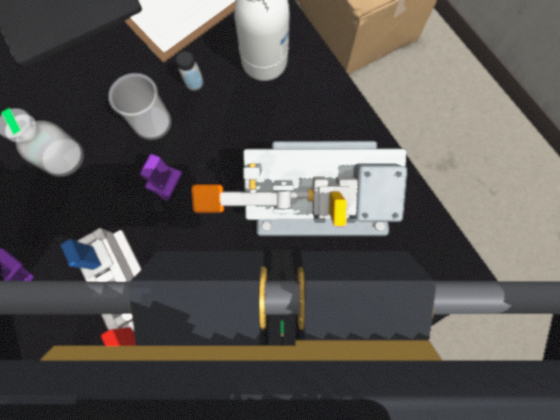

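Run:
```python
from h import *
a=cv2.imread('pics/s0.png').astype(int);b=cv2.imread('pics/s12.png').astype(int)
d=(abs(a-b).max(2)>60).astype(np.uint8); n,l,s,c=cv2.connectedComponentsWithStats(cv2.morphologyEx(d,cv2.MORPH_OPEN,np.ones((2,2))))
print([(s[i].tolist()) for i in range(1,n) if s[i,4]>12])
close_job()
```

```text
[[427, 0, 13, 14, 113], [464, 3, 39, 42, 305], [415, 22, 12, 5, 36], [347, 28, 106, 103, 4296], [329, 162, 17, 17, 165], [324, 175, 9, 9, 42], [298, 188, 14, 11, 88], [293, 195, 14, 11, 93], [267, 221, 12, 6, 28], [368, 223, 20, 18, 170], [280, 234, 11, 4, 38], [303, 235, 14, 21, 254], [557, 235, 3, 10, 19], [271, 245, 6, 6, 22], [288, 253, 15, 8, 63], [364, 267, 14, 10, 66], [247, 270, 13, 7, 63], [339, 276, 8, 4, 22], [247, 287, 17, 10, 81], [366, 286, 13, 11, 58], [331, 289, 9, 12, 73], [322, 303, 6, 3, 13], [328, 306, 16, 14, 74], [454, 310, 27, 9, 162], [292, 318, 12, 24, 201], [268, 337, 7, 6, 27], [546, 389, 14, 10, 69], [250, 409, 10, 11, 87]]
the job is handed in; nothing more can be done
```

The middle (yellow, 10.5 mm) spacer is the one that just fits. It is home in the gap with the lever latched down, and I handed the job in at about 21 s.

- **Gap width:** I measured about 12 mm in the wrist camera, which matches the 12.1 mm the middle spacer calls for. In the gap, I pushed the middle spacer to both sides with about 5 N. It moved about 2.2 mm including arm give, against the 1.6 mm of play expected.
- **Spacers tried:** Only the middle one went into the gap. I ruled out the 14 mm spacer by measurement and left it, and the thin spacer, in the rack.
- **Spacer seating:** Both sides of the flange lie flat on the jaws, 5.4 mm high as measured. The spacer slid about 4 mm down the slope onto the front stops, which are there to hold it.
- **Lever:** After I backed the gripper off, the paddle stayed down. It sits 22 mm lower than before, with its face level with the jaw tops. Latching shifted the spacer about 1 mm towards the far jaw, so the foot is pressing on it.
- **Surroundings:** The blue and red spacers still stand upright in the rack, and the other things look in place. My automatic before/after picture comparison was no help: it flagged many small patches across the scene. That check therefore rests on looking at the pictures.

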